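# Empty the sprue scoop through the scrap box flap

## Task

Pick up the scoop with its four cast sprue buttons, press the scrap box's spring flap open with the scoop's lip and pour all four through it into the box, spilling none. Then draw the scoop out so that the flap springs shut, and set the scoop down gently, upright and flat inside the white rimmed tray, and let go of it. Never touch the flap with the gripper or arm, and leave everything else on the bench where it is.

Things in the scene. Friction and masses are not known exactly. Their poses are not given: they have to be found in the camera images.
- scoop: steel pouring scoop, 180 g empty. Origin: underside of its flat floor, mid body; x points to the open pouring end (nose), z up. Body 64 mm wide (58 inside), walls and floor 3 mm; flat floor x -47 to +25 mm, then a ramp rising 0.2 rad to the lip; side walls 28 mm high (16 by the ramp); back wall 43 mm high. The nose is open: the load slides out at about 0.5 to 0.9 rad nose down
- lip (a point): middle of the scoop's pouring lip, on the top of its edge (54.5 mm ahead of the scoop's origin and 6 mm up)
- handle (a point): middle of the scoop's handle (88 mm behind the scoop's origin, 34 mm up): a straight level black bar behind the back wall, 14 mm wide, 18 mm tall (z 25 to 43 mm), from x -47 to -125 mm in the scoop's frame
- box: grey alloy scrap box fixed to the bench, 140 mm (x) by 120 mm (y), 130 mm high, with an aluminium top and a clear far wall. Origin: centre of its underside; x points away from the hinge. Opening in the top 87 mm (x -46 to +41 mm) by 94 mm (y), closed flush by a spring-loaded flap
- hinge (a point): middle of the flap's hinge line, on the near edge of the opening: 45 mm to the box's -x side, 130 mm up. The hinge line runs along the box's y
- flap (a joint): the flap: aluminium plate 80 mm long from the hinge along the box's x, 88 mm wide. Rad: 0 shut and level, grows as its free end is pressed down into the box, to 1.15. A spring shuts it: 0.09 N m when shut, 0.25 open (2 to 5 N pressed 55 mm from the hinge); the scrap's weight does not open it. Open, it slopes down away from the hinge like a slide
- rest: shallow white plastic tray fixed to the bench: 136 mm along its x, 100 mm along its y, rim 10 mm high and 4 mm thick, floor 4 mm thick. Origin: centre of its underside. The scoop's body stands in it along its length, nose at either end; the handle passes over the rim
- button0: dark cast-metal sprue button (scrap) lying in the scoop at the start: disc of diameter 18 mm, 8 mm high, with a stub of diameter 7 mm, 8 mm long, on it; 18 g. Origin: centre of the disc's flat face. The four are alike
- button1: dark cast-metal sprue button (scrap) lying in the scoop at the start: disc of diameter 18 mm, 8 mm high, with a stub of diameter 7 mm, 8 mm long, on it; 18 g. Origin: centre of the disc's flat face. The four are alike
- button2: dark cast-metal sprue button (scrap) lying in the scoop at the start: disc of diameter 18 mm, 8 mm high, with a stub of diameter 7 mm, 8 mm long, on it; 18 g. Origin: centre of the disc's flat face. The four are alike
- button3: dark cast-metal sprue button (scrap) lying in the scoop at the start: disc of diameter 18 mm, 8 mm high, with a stub of diameter 7 mm, 8 mm long, on it; 18 g. Origin: centre of the disc's flat face. The four are alike
- model: bystander, loose: white plaster dental model with a row of teeth, 60 x 56 x 28 mm. Origin: centre of its underside
- jar: bystander, loose: clear screw jar, diameter 52, height 65 mm. Origin: centre of its underside
- flask: bystander, loose: white plastic bottle, diameter 38, height 125 mm. Origin: centre of its underside
- dish: bystander, loose: white ceramic bowl, diameter 72, height 32 mm. Origin: centre of its underside
- vial: bystander, loose: amber glass bottle, diameter 34, height 85 mm. Origin: centre of its underside
- burblock: bystander, loose: wooden block with small burs standing in it, 60 x 40 x 51 mm. Origin: centre of its underside
- tweezers: bystander, loose: steel tweezers lying flat, 130 x 16 x 5 mm. Origin: centre of its underside
Mind the look-alikes: they are no part of the job. What is shaped like the scoop but blue, green or yellow is not meant.

How it is judged:
By the outcome, as a careful person would: the job done as asked, in the order asked, and still so for the second after the job is handed in, with the robot touching nothing.
It also fails if it takes over 67 s, if anything falls off the work surface, if the arm or the gripper's body presses on something with over 40 N, if the wrist force passes 120 N, or if a joint passes its speed limit or range.

## Robot

A 6-joint arm with a two-finger parallel gripper is mounted at the origin on the work surface. World frame = base frame: x ahead of the robot, y to its left, z up, the work surface at z = 0. Lengths are in m, angles in rad, forces in N, time in s.
With the tool pointing down it reaches from about 0.225 to 0.875 m from the base axis. Payload 3.4 kg.
Tool frame: the origin (TCP) lies at the very end of the fingers, on their centre line; the grasp point (between the pads) lies 19 mm behind it; z points along the fingers, y is the direction in which the jaws open and shut (so a half turn about z gives the same grasp; the last joint's range is limited). The gripper opens to 85 mm and grips with 20 to 120 N. Pads are 22 mm wide; open, the fingers measure 114 mm over their backs; the gripper's body (76 mm by 85 mm) begins 54 mm behind the grasp point. The pads swing forward as they close: fully open they stand 13 mm farther back than shut.
Start: joints at [1.201, 0.276, 1.505, -0, 1.361, -0.121], TCP at [0.142, 0.557, 0.231] pointing down, gripper open.
Joint ranges: [-2.89, 2.89], [-0.75, 2.08], [0.22, 2.7], [-1.18, 4.32], [0.11, 2.71], [-2.7, 2.7]. Speed limits (rad/s): [2.57, 2.57, 3.14, 3.14, 3.14, 3.14].

## Interface

Orientations are given as a unit quaternion [w, x, y, z].
In Python, from rig import get_state, get_image, calibration, sign_off gives the robot as it stands. The module is installed in compiled form; this text tells all that it offers.
- The arm moves only by the tool drive_tool, never from a script. Its argument "targets" is one flat list of numbers, 7 for each row, row after row: the turn, a rotation vector about the tool's x, y, z in degrees, then the shift along the tool's x, y, z in mm, then the opening, from 0 (shut) to 1 (fully open). In form: [wx, wy, wz, tx, ty, tz, fingers, wx, wy, wz, tx, ty, tz, fingers, ...]. A call has 1 to 12 rows; each row shifts and turns the commanded pose from where the row before left it, along the tool's axes as they then stand; what a row does not reach is not made up. A row lasts 1/8 s, in which the tool goes at most 62.5 mm and 10.7 degrees, less where a joint would pass 70% of its speed; a pose out of reach is approached as far as the arm can. A call is refused whole if a number of a shift passes 62.5 or a number of a turn 10.7, either way. A call with a gripper value outside its range is refused whole. The fingers move at their own pace and stop on an object; "grip_force" is the grip in N (left out, the last holds). Time passes only in rows, so rows that do not move let the fingers close. It gives the time, the measured TCP pose, the force and the opening at its end, in the units of the state.
- get_state(): the state, without advancing time (a new reading comes with each control period).
- get_image(name): name is "scene" or "top"; returns the picture (480x640x3 uint8, red, green, blue); there is no depth.
- calibration(name): a dict with "mtx" (3x3 intrinsics, pixels), "distortion" ([k1, k2, p1, p2, k3] as OpenCV has them; the pictures are not rectified), "world_to_cam" (4x4, takes a point from world to camera coordinates). Camera axes: x right, y down, z forward; pixel columns grow to the right and rows downward; lengths in m; the calibration is good to about 2 mm. A picture is of the moment at which its call begins. calibration takes no time and is no camera call.
- sign_off(): hands the job in, once; it reports no verdict.
The state is a dict: "clock": time; "qpos": joint angles; "qd": joint speeds; "effort": joint torques, N m; "position": TCP position; "ee_rot": TCP orientation; "contact_force": force on the tool from outside, world axes, zero at the start; "moment": the same for the moment, N m; "width": finger opening in m.
Only numpy, scipy, OpenCV 4.12 (cv2) and the standard library are available. Lean on these libraries where they do the work, as an engineer would, in place of code of your own. Each camera call takes 0.05 s, during which the arm holds its last target.

## Working session

There is one attempt and no reset: what is moved stays moved. The work goes in short steps, Python scripts to look and compute and a tool call to move; the robot and the scene stay as the last step left them, time stands still between calls to the robot, and variables do not carry over. Pictures are saved under pics/ and viewed, and the job is handed in when it is done.

Besides the shell and the picture viewer there is one more tool, called after "Emit:" by a JSON object that holds its "name" and its "arguments", one argument or row to a line. drive_tool: Moves the arm, as the interface text tells. Its arguments: {"type":"object","properties":{"targets":{"type":"array"},"grip_force":{"type":"number"}},"required":["targets"]}

```bash
mkdir -p pics; ls; python3 - <<'E'
from rig import *
import cv2
print(get_state())
for n in("scene","top"):
    cv2.imwrite(f"pics/{n}0.png",cv2.cvtColor(get_image(n),cv2.COLOR_RGB2BGR)); print(n,calibration(n))
E
```

```text
pics
{'clock': 0.0, 'qpos': array([ 1.20100221e+00,  2.76564643e-01,  1.50617912e+00,  3.13545738e-05,
        1.36069983e+00, -1.21008417e-01]), 'qd': array([-0.0002214 , -0.00017849,  0.00210536,  0.00056618, -0.00261972,
        0.00208126]), 'effort': array([ 2.91266579e-04, -4.16774440e+01, -2.45803106e+01, -1.17721265e-04,
        1.10998758e-02, -2.05110036e-07]), 'position': array([0.14137814, 0.55677734, 0.23043871]), 'ee_rot': array([-2.39708891e-04,  1.24075505e-01,  9.92272348e-01, -8.94017740e-04]), 'contact_force': array([ 0.55837472, -0.01676904,  0.11364609]), 'moment': array([-0.02086226,  0.02216916,  0.00117429]), 'width': 0.08551156814259069}
scene {'mtx': array([[588.15934624,   0.        , 311.65423811],
       [  0.        , 588.15934624, 241.7677831 ],
       [  0.        ,   0.        ,   1.        ]]), 'distortion': array([-0.08237654,  0.        ,  0.        ,  0.        ,  0.        ]), 'world_to_cam': array([[-0.34477586,  0.93866883, -0.00551602,  0.07911728],
       [ 0.79682825,  0.28956111, -0.53030095, -0.38250882],
       [-0.49617975, -0.18723029, -0.84779153,  1.7744795 ],
       [ 0.        ,  0.        ,  0.        ,  1.        ]])}
top {'mtx': array([[473.0792943 ,   0.        , 320.77247771],
       [  0.        , 473.0792943 , 234.52011378],
       [  0.        ,   0.        ,   1.        ]]), 'distortion': array([0.04160977, 0.        , 0.        , 0.        , 0.        ]), 'world_to_cam': array([[ 8.23150085e-02, -9.96606185e-01, -5.92622726e-04,
         6.51118875e-02],
       [-9.74830500e-01, -8.03927842e-02, -2.07948303e-01,
         5.15205213e-01],
       [ 2.07194922e-01,  1.76949730e-02, -9.78139638e-01,
         1.18016067e+00],
       [ 0.00000000e+00,  0.00000000e+00,  0.00000000e+00,
         1.00000000e+00]])}
```

View pics/scene0.png

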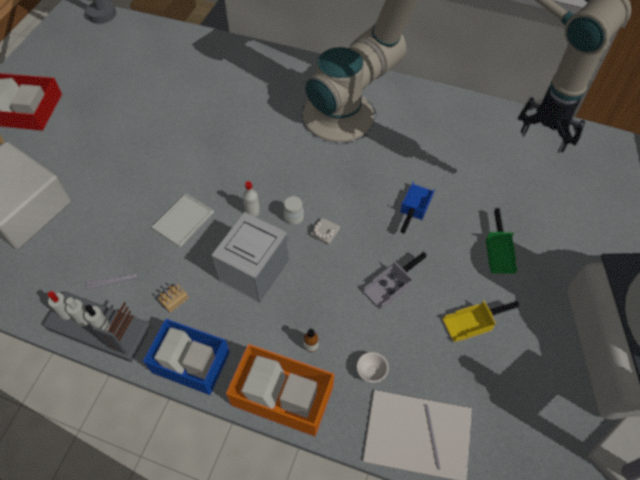

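View pics/top0.png

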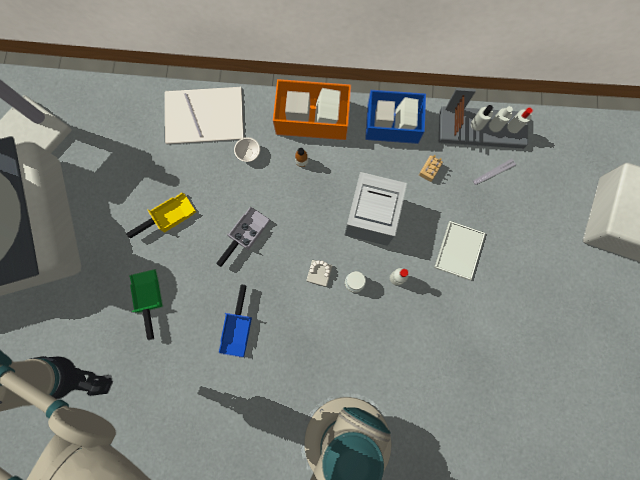

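The scene and top views show the steel scoop at top px (248,230), with its handle running to (221,262). The box is at (377,205) and the white tray at (460,250). I'll zoom in to measure them.

```bash
cat > h.py <<'E'
import numpy as np,cv2
from rig import *
def ray(n,uv):
    c=calibration(n);p=cv2.undistortPoints(np.array([[uv]],float),c["mtx"],c["distortion"])[0,0]
    T=c["world_to_cam"];R=T[:3,:3];o=-R.T@T[:3,3];d=R.T@np.array([p[0],p[1],1]);return o,d/np.linalg.norm(d)
def onz(n,uv,z):
    o,d=ray(n,uv);return o+d*(z-o[2])/d[2]
def two(a,b):
    (o1,d1),(o2,d2)=ray("scene",a),ray("top",b)
    s=np.linalg.lstsq(np.c_[d1,-d2],o2-o1,rcond=None)[0]
    p,q=o1+s[0]*d1,o2+s[1]*d2;return (p+q)/2,np.linalg.norm(p-q)
def proj(n,P):
    c=calibration(n);T=c["world_to_cam"]
    return cv2.projectPoints(np.atleast_2d(np.array(P,float)),cv2.Rodrigues(T[:3,:3])[0],T[:3,3],c["mtx"],c["distortion"])[0][:,0]
def crop(n,img,x,y,w,h,f,name):
    c=img[y:y+h,x:x+w];cv2.imwrite("pics/"+name,cv2.cvtColor(cv2.resize(c,None,fx=f,fy=f,interpolation=cv2.INTER_CUBIC),cv2.COLOR_RGB2BGR))
E
python3 - <<'E'
import cv2
from h import *
t=cv2.imread("pics/top0.png")[:,:,::-1];s=cv2.imread("pics/scene0.png")[:,:,::-1]
crop("t",t,205,195,80,80,7,"t_scoop.png");crop("t",t,335,160,160,120,5,"t_box.png")
crop("s",s,350,240,90,70,7,"s_scoop.png");crop("s",s,140,170,160,130,5,"s_box.png")
E
```

```text
(no output)
```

View pics/t_scoop.png

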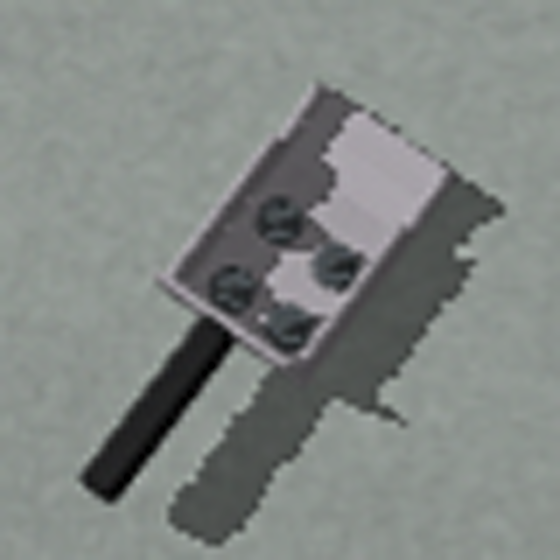

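View pics/t_box.png

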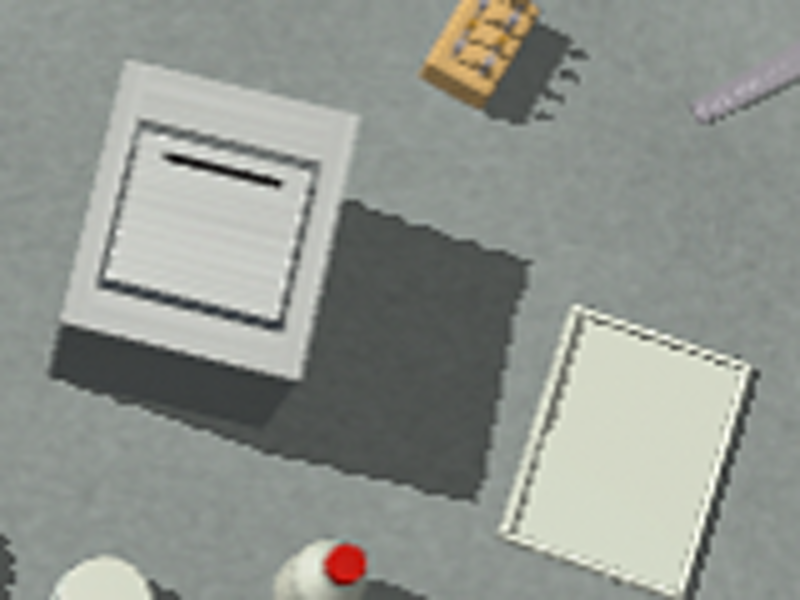

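View pics/s_scoop.png

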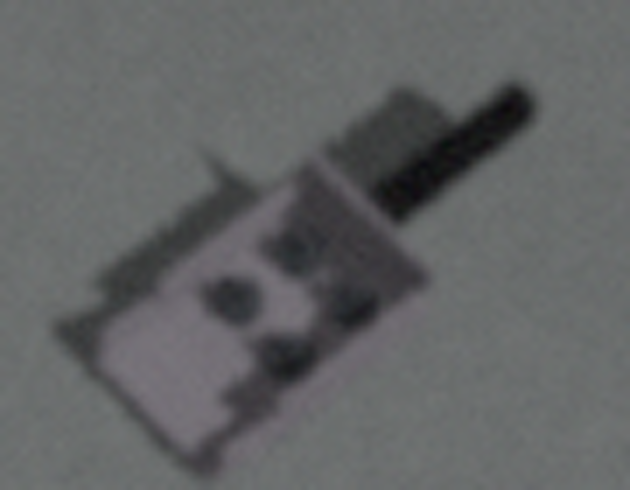

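View pics/s_box.png

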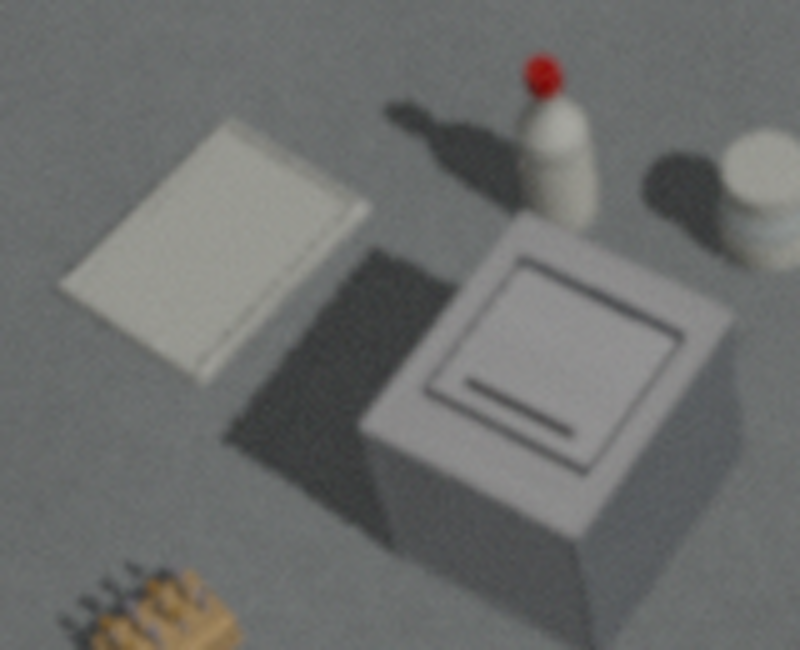

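```bash
python3 - <<'E'
from h import *
np.set_printoptions(precision=4,suppress=True)
T=lambda p:(p[0]/5+335-.4,p[1]/5+160-.4)
S=lambda p:(p[0]/5+140-.4,p[1]/5+170-.4)
TS=lambda p:(p[0]/7+205-.43,p[1]/7+195-.43)
SS=lambda p:(p[0]/7+350-.43,p[1]/7+240-.43)
def fr(P,nm):
    for p in P: print(nm,p)
    print(nm,"edges",[np.linalg.norm(P[i]-P[(i+1)%4]) for i in range(4)],"c",np.mean(P,0))
    d=P[0]-P[3]+P[1]-P[2];print(" axis far",np.degrees(np.arctan2(d[1],d[0])))
# box top: order farL, farR, nearR, nearL
fr([onz("top",T(p),.13) for p in [(130,62),(358,115),(302,380),(62,325)]],"boxT")
fr([onz("scene",S(p),.13) for p in [(360,425),(578,535),(735,317),(525,213)][::1]],"boxS(rot)")
fr([onz("top",T(p),.13) for p in [(142,122),(318,165),(280,328),(102,285)]],"openT")
print("stripe",onz("top",T((165,156)),.13),onz("top",T((282,184)),.13))
fr([onz("top",T(p),.010) for p in [(575,306),(752,370),(685,598),(500,535)]],"trayT")
fr([onz("scene",S(p),.010) for p in [(203,383),(60,285),(230,118),(372,208)]],"trayS")
print("scoop")
a,b=onz("top",TS((98,487)),.043),onz("top",TS((216,330)),.043)
print("handle end/root T",a,b,np.linalg.norm(a-b),np.degrees(np.arctan2(*(b-a)[1::-1])))
a2,b2=onz("scene",SS((522,97)),.043),onz("scene",SS((390,205)),.043)
print("handle end/root S",a2,b2,np.linalg.norm(a2-b2),np.degrees(np.arctan2(*(b2-a2)[1::-1])))
print("back corners T",onz("top",TS((163,280)),.043),onz("top",TS((290,365)),.043))
print("nose corners T",onz("top",TS((320,86)),.018),onz("top",TS((448,175)),.018))
for n,p in[("model",(318,272)),("jar",(355,288)),("flask",(400,282)),("burb",(431,168)),("vial",(301,161)),("dish",(247,150))]: print(n,onz("top",p,0.02))
E
```

```text
boxT [0.6604 0.0194 0.13  ]
boxT [ 0.6418 -0.0959  0.13  ]
boxT [ 0.5043 -0.0749  0.13  ]
boxT [0.5222 0.0438 0.13  ]
boxT edges [np.float64(0.11677465003198242), np.float64(0.13911147315003206), np.float64(0.12002906277803121), np.float64(0.14034095992665535)] c [ 0.5821 -0.0269  0.13  ]
 axis far -9.346948992095665
boxS(rot) [ 0.6392 -0.0968  0.13  ]
boxS(rot) [0.6579 0.0216 0.13  ]
boxS(rot) [0.5239 0.0455 0.13  ]
boxS(rot) [ 0.5027 -0.0726  0.13  ]
boxS(rot) edges [np.float64(0.11985352529609138), np.float64(0.13617036884286152), np.float64(0.12002678856442942), np.float64(0.13861658276744998)] c [ 0.5809 -0.0256  0.13  ]
 axis far -10.084349913667948
openT [0.6294 0.0113 0.13  ]
openT [ 0.6142 -0.0773  0.13  ]
openT [ 0.5294 -0.0629  0.13  ]
openT [0.544  0.0255 0.13  ]
openT edges [np.float64(0.08995807395957582), np.float64(0.08596623644441158), np.float64(0.0896329930235766), np.float64(0.08660632895910512)] c [ 0.5792 -0.0258  0.13  ]
 axis far -9.566244149135006
stripe [ 0.6127 -0.0012  0.13  ] [ 0.6029 -0.06    0.13  ]
trayT [ 0.5841 -0.2371  0.01  ]
trayT [ 0.5563 -0.3323
[... 413 characters left out ...]
s [np.float64(0.1040629262087976), np.float64(0.13486786613277044), np.float64(0.10373149698759355), np.float64(0.13525178708773355)] c [ 0.5061 -0.2645  0.01  ]
 axis far -15.331738495773912
scoop
handle end/root T [0.4104 0.3652 0.043 ] [0.4729 0.3289 0.043 ] 0.07225916896086328 -30.179234233407243
handle end/root S [0.412  0.3667 0.043 ] [0.4708 0.334  0.043 ] 0.0673244735380403 -29.05435387345304
back corners T [0.4903 0.3509 0.043 ] [0.4619 0.2998 0.043 ]
nose corners T [0.5766 0.3052 0.018 ] [0.5454 0.252  0.018 ]
model [0.414  0.1069 0.02  ]
jar [0.3801 0.0068 0.02  ]
flask [ 0.4055 -0.1097  0.02  ]
burb [ 0.7271 -0.1795  0.02  ]
vial [0.7185 0.1797 0.02  ]
dish [0.7381 0.3323 0.02  ]
```

Measured positions:

| Thing | Position (m) | Yaw |
|---|---|---|
| Scoop origin | (0.518, 0.3035) | -29.3° |
| Handle | (0.441, 0.3465) | – |
| Box | (0.5815, -0.026) | -9.7° |
| Tray | (0.506, -0.266) | -15.4° |

The edge lengths agree with the given sizes to within a few mm. I'll orient the tool first: yaw to match the handle, then tilt 30° forward.

Emit:
{"name": "drive_tool", "arguments": {
  "targets": [0, 0, 7.5, 0, 0, 0, 1, 0, 0, 7.5, 0, 0, 0, 1, 0, -10, 0, 0, 0, 0, 1, 0, -10, 0, 0, 0, 0, 1, 0, -10, 0, 0, 0, 0, 1, 0, 0, 0, 0, 0, 0, 1],
  "grip_force": 120
}}

```text
clock: 0.85
position: [0.1389, 0.5579, 0.2285]
ee_rot: [0.25, 0.241, 0.935, -0.067]
contact_force: [-0.8, 0.6, -0.3]
width: 0.0855
```

```bash
cat >> h.py <<'E'
from scipy.spatial.transform import Rotation as Ro
np.set_printoptions(precision=4,suppress=True)
def cur():
    s=get_state();q=s["ee_rot"];return s,s["position"],Ro.from_quat([q[1],q[2],q[3],q[0]])
def want(yaw,tilt):  # tool R with jaws along scoop y, tilt deg: tool z leans toward scoop +x
    y=np.radians(yaw);xs=np.array([np.cos(y),np.sin(y),0]);ys=np.array([-np.sin(y),np.cos(y),0]);t=np.radians(tilt)
    z=np.sin(t)*xs-np.cos(t)*np.array([0,0,1]);return Ro.from_matrix(np.c_[np.cross(ys,z),ys,z])
def delta(P,yaw,tilt):
    s,p,R=cur();W=want(yaw,tilt)
    print("t",round(s["clock"],2),"rot(tool,deg)",np.degrees((R.inv()*W).as_rotvec()).round(2),"shift in cur axes mm",(R.inv().apply(P-p)*1e3).round(1),"in wanted axes",(W.inv().apply(P-p)*1e3).round(1))
E
python3 - <<'E'
from h import *
s,p,R=cur();print(p,R.as_matrix(),s["qpos"])
W=want(-29.3,30);G=np.array([.441,.3465,.034]);tcp=G+.019*W.as_matrix()[:,2]
delta(tcp-.1*W.as_matrix()[:,2],-29.3,30);delta(tcp,-29.3,30)
E
```

```text
[0.1389 0.5579 0.2285] [[-0.7585  0.4846  0.4356]
 [ 0.4173  0.8747 -0.2464]
 [-0.5004 -0.0051 -0.8658]] [ 1.4942  0.4149  1.422  -0.4705  1.548   0.4974]
t 0.85 rot(tool,deg) [-0.09  0.03  0.42] shift in cur axes mm [-220.1  -37.6  271.1] in wanted axes [-220.5  -36.5  270.9]
t 0.85 rot(tool,deg) [-0.09  0.03  0.42] shift in cur axes mm [-220.   -37.5  371.1] in wanted axes [-220.5  -36.5  370.9]
```

Emit:
{"name": "drive_tool", "arguments": {
  "targets": [0, 0, 0, -37, -6, 45, 1, 0, 0, 0, -37, -6, 45, 1, 0, 0, 0, -37, -6, 45, 1, 0, 0, 0, -37, -6, 45, 1, 0, 0, 0, -37, -6, 45, 1, 0, 0, 0.4, -35, -6, 45, 1, 0, 0, 0, 0, 0, 0, 1, 0, 0, 0, 0, 0, 0, 1]
}}

```text
clock: 1.85
position: [0.4087, 0.3663, 0.1082]
ee_rot: [0.25, 0.249, 0.934, -0.064]
contact_force: [-0.8, 0.8, -1.1]
width: 0.0854
```

```bash
python3 - <<'E'
from h import *
s,p,R=cur();print(p,s["qpos"])
W=want(-29.3,30);G=np.array([.441,.3465,.034]);tcp=G+.019*W.as_matrix()[:,2]
delta(tcp,-29.3,30)
t=get_image("top");a=get_image("scene")
crop("t",t,195,185,90,90,6,"t1.png");crop("s",a,350,220,90,90,6,"s1.png")
E
```

```text
[0.4087 0.3663 0.1082] [ 0.9345  0.3516  1.8727 -0.6512  0.9559  0.2792]
t 1.85 rot(tool,deg) [ 0.05 -0.06 -0.54] shift in cur axes mm [  4.2  -1.6 102.2] in wanted axes [  4.3  -1.5 102.1]
```

View pics/t1.png

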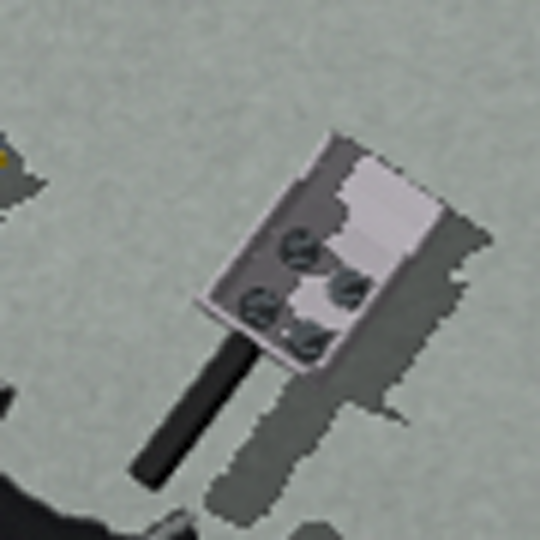

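View pics/s1.png

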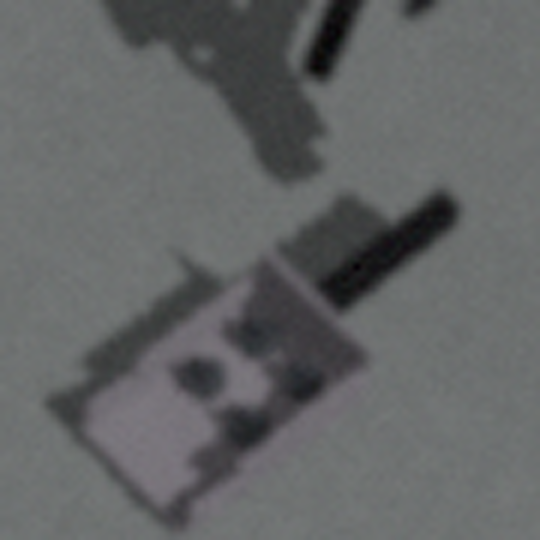

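The gripper stands behind the handle, and the handle line (top crop 145,480 → 240,345) runs between the fingers. Next I descend along the tool axis and close.

Emit:
{"name": "drive_tool", "arguments": {
  "targets": [0, 0, -0.5, 4, -1.5, 30, 1, 0, 0, 0, 0, 0, 30, 1, 0, 0, 0, 0, 0, 25, 1, 0, 0, 0, 0, 0, 17, 1, 0, 0, 0, 0, 0, 0, 1]
}}

```text
clock: 2.58
position: [0.4484, 0.3425, 0.0166]
ee_rot: [0.25, 0.243, 0.935, -0.066]
contact_force: [0.2, -0.7, -0.0]
width: 0.0855
```

```bash
python3 - <<'E'
from h import *
s,p,R=cur();print(p,s["contact_force"])
W=want(-29.3,30);G=np.array([.441,.3465,.034]);tcp=G+.019*W.as_matrix()[:,2]
delta(tcp,-29.3,30)
t=get_image("top");a=get_image("scene")
crop("t",t,195,185,90,90,6,"t2.png");crop("s",a,350,220,90,90,6,"s2.png")
E
```

```text
[0.4484 0.3425 0.0166] [ 0.2169 -0.6742 -0.0422]
t 2.58 rot(tool,deg) [-0.02 -0.02  0.2 ] shift in cur axes mm [-1.4 -0.1 -0.3] in wanted axes [-1.4 -0.1 -0.3]
```

View pics/t2.png

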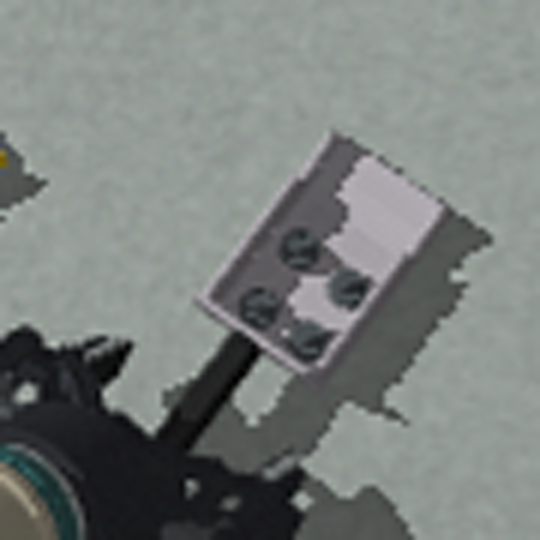

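View pics/s2.png

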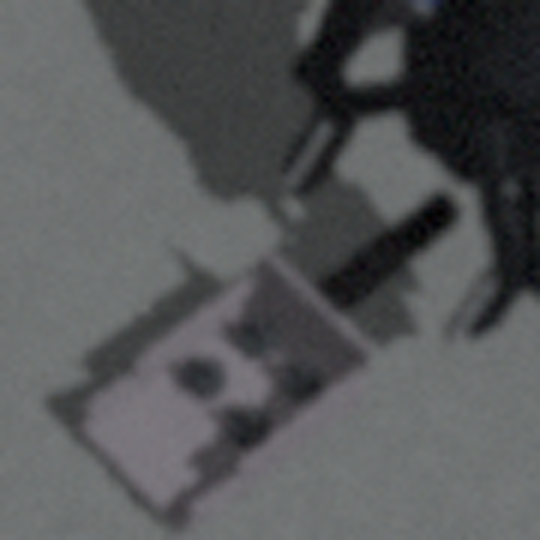

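The jaws straddle the handle evenly: the scene crop shows tips at (300,185) and (470,320) with the handle between them. Closing now.

Emit:
{"name": "drive_tool", "arguments": {
  "targets": [0, 0, 0, 0, 0, 0, 0, 0, 0, 0, 0, 0, 0, 0, 0, 0, 0, 0, 0, 0, 0, 0, 0, 0, 0, 0, 0, 0, 0, 0, 0, 0, 0, 0, 0, 0, 0, 0, 0, 0, 0, 0, 0, 0, 0, 0, 0, 0, 0, 0, 0, 0, 0, 0, 0, 0],
  "grip_force": 120
}}

```text
clock: 3.68
position: [0.4488, 0.3425, 0.0175]
ee_rot: [0.251, 0.243, 0.935, -0.065]
contact_force: [-4.1, 0.7, 6.3]
width: 0.0121
```

```bash
python3 - <<'E'
from h import *
s,p,R=cur();print(p,s["contact_force"],s["width"])
t=get_image("top");a=get_image("scene")
crop("t",t,195,185,90,90,6,"t3.png");crop("s",a,350,220,90,90,6,"s3.png")
E
```

```text
[0.4488 0.3425 0.0175] [-4.0805  0.6903  6.3316] 0.012054054613554861
```

View pics/t3.png

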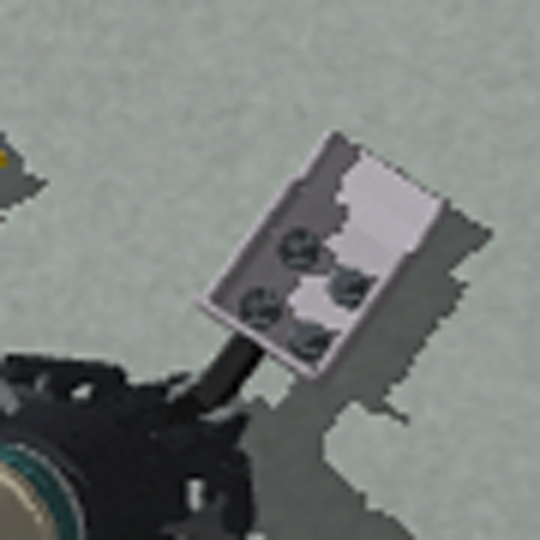

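View pics/s3.png

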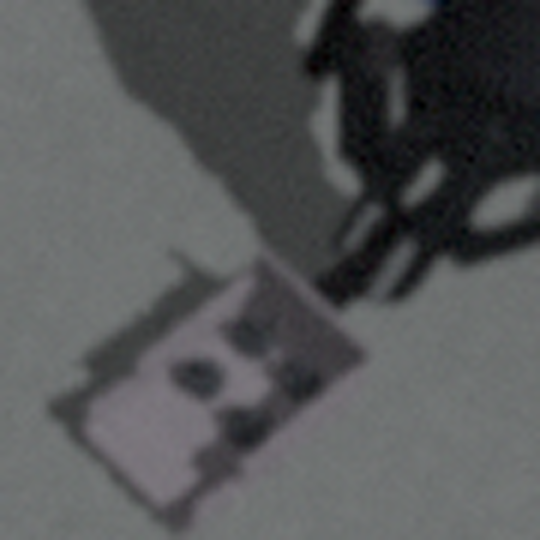

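Held: width is 12 mm. I lift straight up gently.

Emit:
{"name": "drive_tool", "arguments": {
  "targets": [0, 0, 0, -2, 0, -3.5, 0, 0, 0, 0, -4, 0, -7, 0, 0, 0, 0, -7.5, 0, -13, 0, 0, 0, 0, -10, 0, -17.3, 0, 0, 0, 0, -12.5, 0, -21.6, 0, 0, 0, 0, -12.5, 0, -21.6, 0, 0, 0, 0, -12.5, 0, -21.6, 0, 0, 0, 0, -12.5, 0, -21.6, 0, 0, 0, 0, -10, 0, -17.3, 0, 0, 0, 0, -5, 0, -8.7, 0, 0, 0, 0, -2, 0, -3.5, 0, 0, 0, 0, 0, 0, 0, 0]
}}

```text
clock: 5.28
position: [0.4486, 0.3422, 0.1978]
ee_rot: [0.25, 0.243, 0.935, -0.066]
contact_force: [-0.5, 0.8, -2.1]
width: 0.0118
```

```bash
python3 - <<'E'
from h import *
s,p,R=cur();print(p,s["contact_force"],s["moment"],s["width"]);delta(p,-29.3,30)
t=get_image("top");a=get_image("scene")
crop("t",t,180,150,120,120,5,"t4.png");crop("s",a,350,200,120,120,5,"s4.png")
E
```

```text
[0.4486 0.3422 0.1978] [-0.4515  0.7804 -2.0628] [0.2819 0.5504 0.0064] 0.011814552564826691
t 5.28 rot(tool,deg) [-0.01 -0.03  0.15] shift in cur axes mm [0. 0. 0.] in wanted axes [0. 0. 0.]
```

View pics/t4.png

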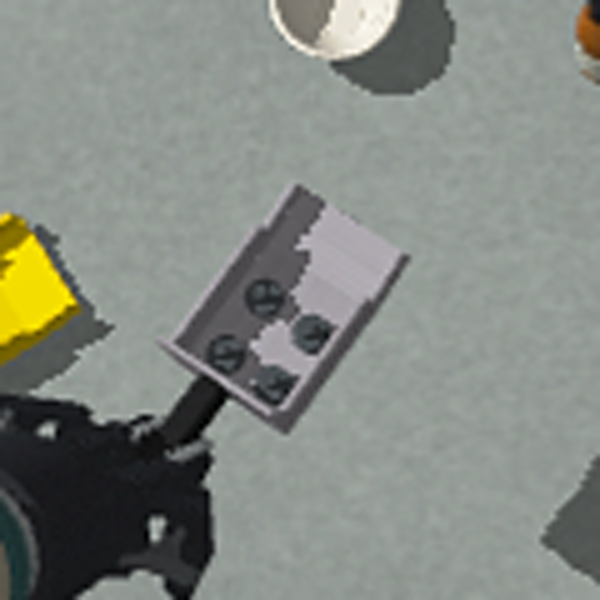

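View pics/s4.png

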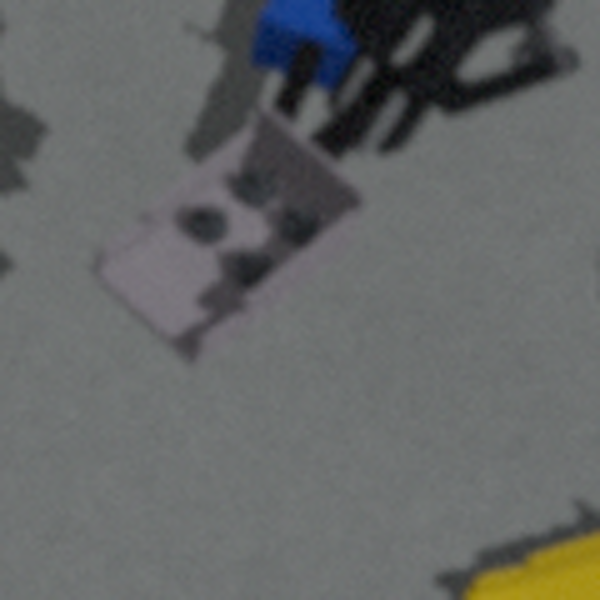

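```bash
python3 - <<'E'
from h import *
T=lambda p:(p[0]/5+180-.4,p[1]/5+150-.4)
S=lambda p:(p[0]/5+350-.4,p[1]/5+200-.4)
r=[two(S(a),T(b)) for a,b in [((190,360),(298,188)),((98,268),(408,257)),((360,200),(162,343)),((262,110),(287,432))]]
for x in r: print(x)
P=[x[0] for x in r];n=(P[0]+P[1])/2;b=(P[2]+P[3])/2;d=n-b
print("nose",n,"back",b,"yaw",np.degrees(np.arctan2(d[1],d[0])),"len",np.linalg.norm(d),"pitch deg expected -> nose top z 18 vs back 43:",np.degrees(np.arcsin(d[2]/np.linalg.norm(d))),np.degrees(np.arctan2(-25,103)))
for i in (0,2):
  e=P[i]-P[i+1];print("w",np.linalg.norm(e),"roll",e[2])
# expected from TCP, nominal grasp
s,p,R=cur();W=want(-29.3,30).as_matrix();g=p-.019*R.as_matrix()[:,2]
y=np.radians(-29.3);x=np.array([np.cos(y),np.sin(y),0])
o=g+.088*x-np.array([0,0,.034]);print("origin nominal",o,"exp nose",o+.0545*x+[0,0,.018],"exp back",o-.0485*x+[0,0,.043])
E
```

```text
(array([0.5773, 0.3049, 0.1911]), np.float64(0.002252283542228703))
(array([0.5474, 0.2517, 0.1913]), np.float64(0.0021005264872350194))
(array([0.4909, 0.3531, 0.218 ]), np.float64(0.0002281219907988045))
(array([0.4553, 0.2966, 0.2098]), np.float64(0.00610501056224995))
nose [0.5624 0.2783 0.1912] back [0.4731 0.3248 0.2139] yaw -27.499096442062374 len 0.10319041173927468 pitch deg expected -> nose top z 18 vs back 43: -12.70751784992656 -13.64291477599007
w 0.061026967412607325 roll -0.00015157619499361896
w 0.0672582113130176 roll 0.008133264000909413
origin nominal [0.5169 0.3037 0.1796] exp nose [0.5644 0.277  0.1976] exp back [0.4746 0.3274 0.2226]
```

```bash
python3 - <<'E'
from h import *
T=lambda p:(p[0]/6+195-.42,p[1]/6+185-.42)
S=lambda p:(p[0]/6+350-.42,p[1]/6+220-.42)
for a,b in [((180,528),(335,131)),((50,402),(442,207)),((368,353),(200,299)),((268,255),(318,376))]: print(two(S(a),T(b)))
E
```

```text
(array([0.579 , 0.3044, 0.0151]), np.float64(0.0022587269473016524))
(array([0.5466, 0.2448, 0.0271]), np.float64(0.014645076669261067))
(array([0.4909, 0.3527, 0.0403]), np.float64(0.002653983423855384))
(array([0.4605, 0.2996, 0.0392]), np.float64(0.007079696028849105))
```

```bash
cat >> h.py <<'E'
BX=np.array([.5815,-.026,0]);BY=-9.7
def tcp_for(lip,yaw,th):
    R=want(yaw,30-th).as_matrix();Rs=want(yaw,-th).as_matrix();xs=-Rs[:,0];zs=-Rs[:,2]  # scoop axes
    g=np.array(lip)-.1425*xs+.028*zs
    return g+.019*R[:,2]
def boxpt(x,z,y=0):
    a=np.radians(BY);return BX+[x*np.cos(a)-y*np.sin(a),x*np.sin(a)+y*np.cos(a),z]
def flaplip(r,phi,dz=.0):  # lip on flap
    return boxpt(-.045+r*np.cos(phi),.13-r*np.sin(phi)+dz)
def go(lip,yaw,th):
    P=tcp_for(lip,yaw,th);print("target tcp",P,"th",th);delta(P,yaw,30-th)
def lipnow():
    s,p,R=cur();g=p-.019*R.as_matrix()[:,2]
    M=R.as_matrix()@Ro.from_euler("y",30,degrees=True).as_matrix() # tool as if tilt 0 rel scoop
    xs=-M[:,0];zs=-M[:,2];return g+.1425*xs-.028*zs,np.degrees(np.arcsin(-xs[2])),np.degrees(np.arctan2(xs[1],xs[0]))
def inbox():
    l,th,y=lipnow();a=np.radians(BY);d=l-BX
    print("lip box x,y,z(above top) mm",round((d[0]*np.cos(a)+d[1]*np.sin(a))*1e3+45,1),round((-d[0]*np.sin(a)+d[1]*np.cos(a))*1e3,1),round((d[2]-.13)*1e3,1),"(x from hinge) th",round(th,1),"yaw",round(y,1))
E
python3 - <<'E'
from h import *
print(lipnow());inbox()
go(flaplip(.058,0,.045),BY,20)
E
```

```text
(array([0.5645, 0.2772, 0.1855]), np.float64(0.0397353805849725), np.float64(-29.175763628441462))
lip box x,y,z(above top) mm -22.8 296.0 55.5 (x from hinge) th 0.0 yaw -29.2
target tcp [ 0.475  -0.0078  0.2313] th 20
t 5.38 rot(tool,deg) [ -6.82  19.74 -18.35] shift in cur axes mm [-184.6 -292.6   67.8] in wanted axes [ -89.8 -340.4  -18.8]
```

Emit:
{"name": "drive_tool", "arguments": {
  "targets": [-1, 3, -2.7, 0, 0, 0, 0, -1.7, 5, -4.6, 0, 0, 0, 0, -1.7, 5, -4.6, 0, 0, 0, 0, -1.7, 5, -4.6, -2, -6, -2, 0, -0.7, 1.7, -1.9, -4, -14, -4, 0, 0, 0, 0, -6, -24, -3, 0, 0, 0, 0, -8, -32, -2, 0, 0, 0, 0, -10, -36, -2, 0, 0, 0, 0, -10, -36, -2, 0, 0, 0, 0, -10, -36, -2, 0, 0, 0, 0, -10, -36, -2, 0, 0, 0, 0, -8, -32, -2, 0]
}}

```text
clock: 6.88
position: [0.4665, 0.0817, 0.2299]
ee_rot: [0.087, 0.084, 0.993, -0.007]
contact_force: [-0.3, 0.3, -2.4]
width: 0.0124
```

```bash
python3 - <<'E'
from h import *
print(cur()[0]["qpos"],cur()[0]["contact_force"])
inbox();go(flaplip(.058,0,.045),BY,20)
E
```

```text
[ 0.0565  0.035   1.823  -0.0434  1.114  -1.3301] [-0.2648  0.327  -2.4066]
lip box x,y,z(above top) mm 34.6 86.8 43.6 (x from hinge) th 20.0 yaw -9.7
target tcp [ 0.475  -0.0078  0.2313] th 20
t 6.88 rot(tool,deg) [-0.01 -0.01  0.05] shift in cur axes mm [-23.3 -86.8   2.7] in wanted axes [-23.3 -86.8   2.7]
```

Emit:
{"name": "drive_tool", "arguments": {
  "targets": [0, 0, 0, -7, -28, 1, 0, 0, 0, 0, -7, -24, 1, 0, 0, 0, 0, -5, -18, 1, 0, 0, 0, 0, -4, -12, 0, 0, 0, 0, 0, 0, -5, 0, 0, 0, 0, 0, 0, 0, 0, 0]
}}

```text
clock: 7.62
position: [0.4752, -0.0061, 0.2314]
ee_rot: [0.087, 0.084, 0.993, -0.006]
contact_force: [0.7, -0.1, -1.9]
width: 0.0119
```

```bash
python3 - <<'E'
from h import *
inbox();print(cur()[0]["contact_force"])
t=get_image("top");a=get_image("scene")
crop("t",t,310,130,130,110,6,"t5.png");crop("s",a,190,180,130,120,6,"s5.png")
E
```

```text
lip box x,y,z(above top) mm 58.0 1.9 45.2 (x from hinge) th 19.9 yaw -9.6
[ 0.675  -0.1075 -1.8682]
```

View pics/t5.png

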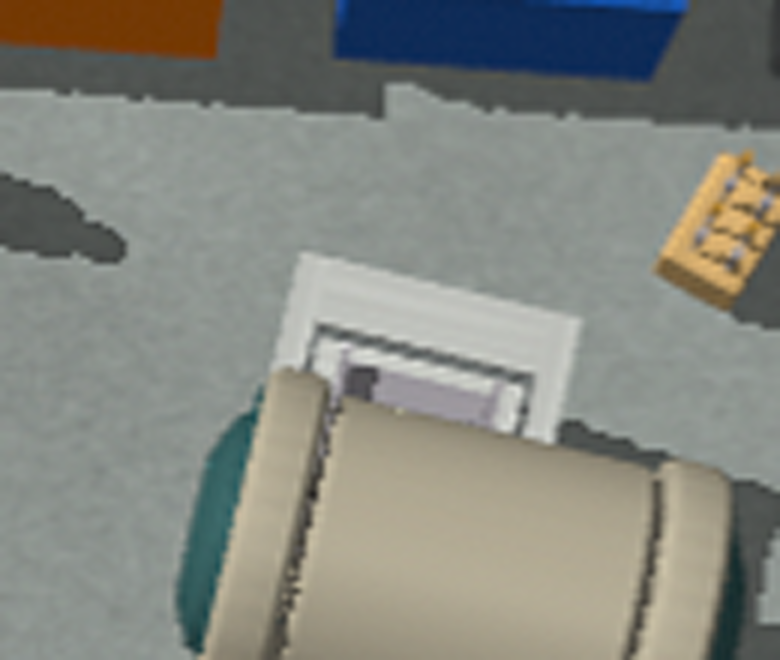

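View pics/s5.png

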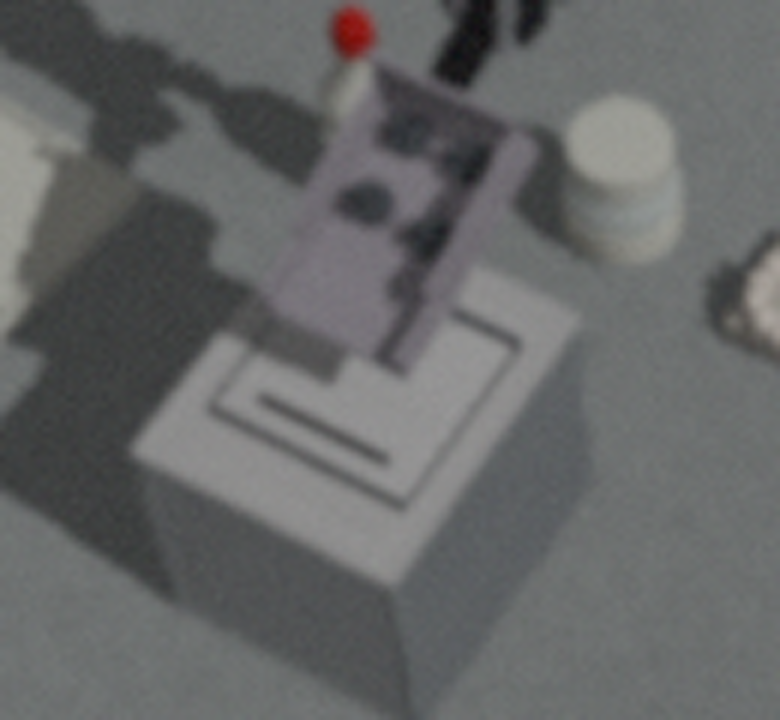

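The scoop is centred over the flap, with its lip short of the stripe, and all four buttons are still at the back of it. I'll work out the press-and-tilt waypoints.

```bash
cat >> h.py <<'E'
def seq(wps,y=0):
    s,p,R=cur()
    for r,phi,dz,th in wps:
        P=tcp_for(flaplip(r/1e3,phi,dz/1e3)+(boxpt(0,0,y/1e3)-BX),BY,th);W=want(BY,30-th)
        print((r,phi,dz,th),"wy",np.degrees((R.inv()*W).as_rotvec()).round(1),"shift",(R.inv().apply(P-p)*1e3).round(1));p,R=P,W
E
python3 - <<'E'
from h import *
seq([(62,0,8,20),(62,0.05,0,22),(62,.12,0,24.5),(62,.2,0,27)]+[(62,np.radians(t-13),0,t) for t in (30,34,39,44,49,54,59,64)])
E
```

```text
(62, 0, 8, 20) wy [0.1 0.1 0.1] shift [ 2.5 -2.2 37.3]
(62, 0.05, 0, 22) wy [-0.  2.  0.] shift [-0.7 -0.   7.1]
(62, 0.12, 0, 24.5) wy [ 0.   2.5 -0. ] shift [-2.5  0.  -0.5]
(62, 0.2, 0, 27) wy [-0.   2.5 -0. ] shift [-2.2 -0.   0.1]
(62, np.float64(0.29670597283903605), 0, 30) wy [-0.  3.  0.] shift [-2.4 -0.   0.1]
(62, np.float64(0.3665191429188092), 0, 34) wy [0. 4. 0.] shift [-4.2 -0.  -3.4]
(62, np.float64(0.4537856055185257), 0, 39) wy [-0.  5. -0.] shift [-5.3  0.  -4.1]
(62, np.float64(0.5410520681182421), 0, 44) wy [-0.  5.  0.] shift [-5.3  0.  -4.1]
(62, np.float64(0.6283185307179586), 0, 49) wy [0. 5. 0.] shift [-5.3 -0.  -4.1]
(62, np.float64(0.7155849933176751), 0, 54) wy [ 0.  5. -0.] shift [-5.3  0.  -4.1]
(62, np.float64(0.8028514559173916), 0, 59) wy [-0.  5.  0.] shift [-5.3  0.  -4.1]
(62, np.float64(0.8901179185171081), 0, 64) wy [-0.  5. -0.] shift [-5.3 -0.  -4.1]
```

Emit:
{"name": "drive_tool", "arguments": {
  "targets": [0, 0, 0, 1, -1, 10, 0, 0, 0, 0, 1, -1, 14, 0, 0, 0, 0, 0.5, 0, 13, 0, 0, 2, 0, -0.7, 0, 7, 0, 0, 2.5, 0, -2.5, 0, -0.5, 0, 0, 2.5, 0, -2.2, 0, 0, 0, 0, 0, 0, 0, 0, 0, 0]
}}

```text
clock: 8.6
position: [0.488, -0.0103, 0.1892]
ee_rot: [0.028, 0.084, 0.996, -0.002]
contact_force: [1.3, 0.1, -0.9]
width: 0.0122
```

```bash
python3 - <<'E'
from h import *
inbox();print(cur()[0]["contact_force"],cur()[0]["moment"])
a=get_image("scene")
crop("s",a,190,180,130,120,6,"s6.png")
E
```

```text
lip box x,y,z(above top) mm 63.8 -0.1 -11.0 (x from hinge) th 26.8 yaw -9.6
[ 1.3137  0.0539 -0.9236] [-0.0308 -0.242  -0.0398]
```

View pics/s6.png

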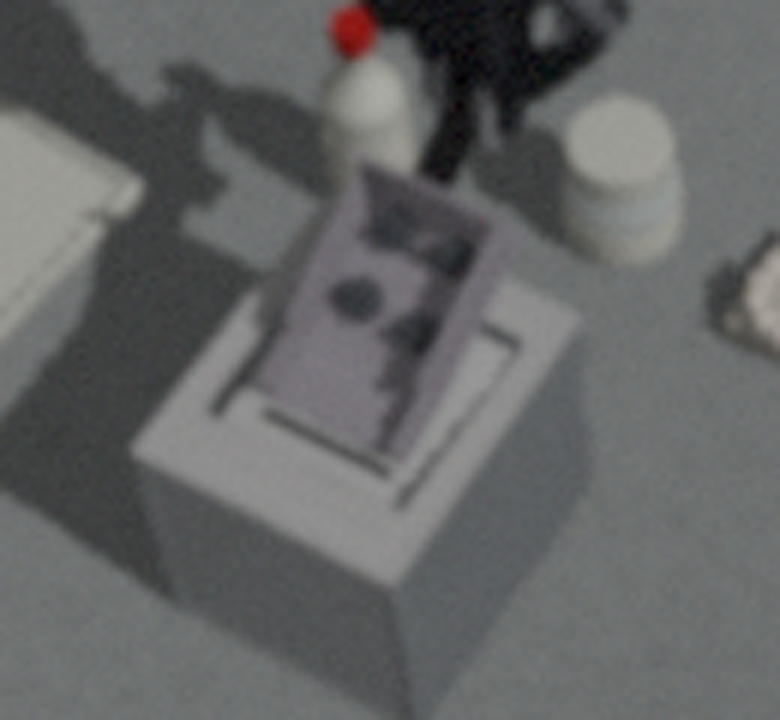

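The flap is opening under the lip: the stripe shows just beyond the lip at (325,445) and the buttons are still in the scoop. I carry on tilting with the flap.

Emit:
{"name": "drive_tool", "arguments": {
  "targets": [0, 3, 0, -2.4, 0, 0, 0, 0, 4, 0, -4.2, 0, -3.4, 0, 0, 5, 0, -5.3, 0, -4.1, 0, 0, 5, 0, -5.3, 0, -4.1, 0, 0, 5, 0, -5.3, 0, -4.1, 0, 0, 5, 0, -5.3, 0, -4.1, 0, 0, 0, 0, 0, 0, 0, 0]
}}

```text
clock: 9.52
position: [0.5183, -0.0156, 0.2031]
ee_rot: [-0.204, 0.082, 0.975, 0.018]
contact_force: [3.1, -0.6, -0.3]
width: 0.0125
```

```bash
python3 - <<'E'
from h import *
inbox();s=cur()[0];print(s["contact_force"],s["moment"],s["qpos"])
a=get_image("scene")
crop("s",a,190,180,130,120,6,"s7.png")
E
```

```text
lip box x,y,z(above top) mm 50.4 -0.2 -40.9 (x from hinge) th 53.7 yaw -9.5
[ 3.1283 -0.5795 -0.2927] [-0.2584 -0.9592  0.0073] [-0.1661  0.4425  1.3941  0.0025  1.7183 -1.5687]
```

View pics/s7.png

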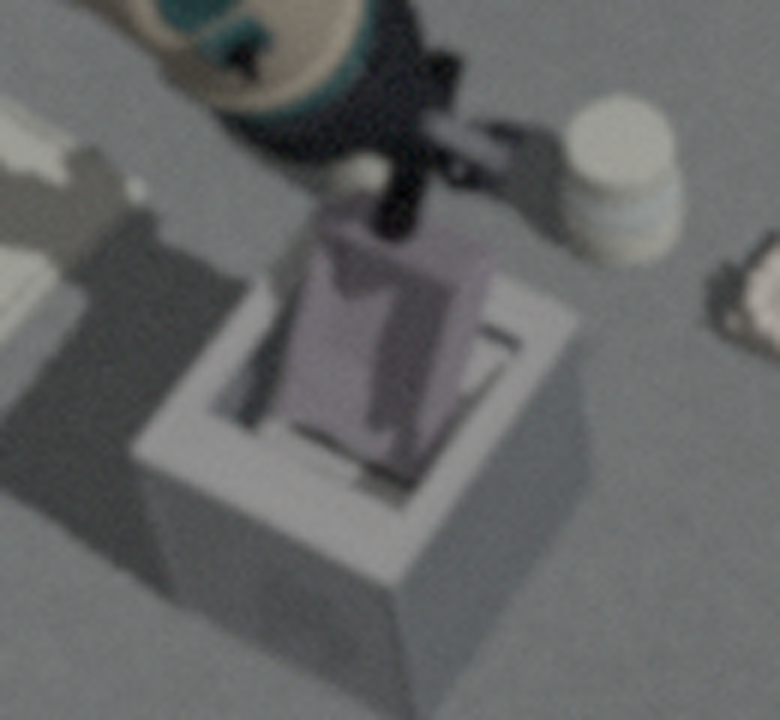

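The scoop looks empty. I'll tilt a little more to be sure nothing is held on the flap, then look inside the scoop and box.

Emit:
{"name": "drive_tool", "arguments": {
  "targets": [0, 5, 0, -5.3, 0, -4.1, 0, 0, 5, 0, -5.3, 0, -4.1, 0, 0, 0, 0, 0, 0, 0, 0, 0, 0, 0, 0, 0, 0, 0]
}}

```text
clock: 10.07
position: [0.529, -0.0172, 0.2073]
ee_rot: [-0.288, 0.08, 0.954, 0.025]
contact_force: [3.2, -0.7, -1.4]
width: 0.012
```

```bash
python3 - <<'E'
from h import *
inbox();s=cur()[0];print(s["contact_force"],s["moment"])
a=get_image("scene");t=get_image("top")
b=np.clip((a.astype(float)-20)*2.2,0,255).astype(np.uint8)
crop("s",b,200,205,100,95,8,"s8.png");crop("t",np.clip(t*1.5,0,255).astype(np.uint8),310,150,120,100,6,"t8.png")
E
```

```text
lip box x,y,z(above top) mm 40.6 0.0 -47.0 (x from hinge) th 63.6 yaw -9.5
[ 3.1629 -0.7284 -1.4135] [-0.2703 -1.3347  0.0041]
```

View pics/s8.png

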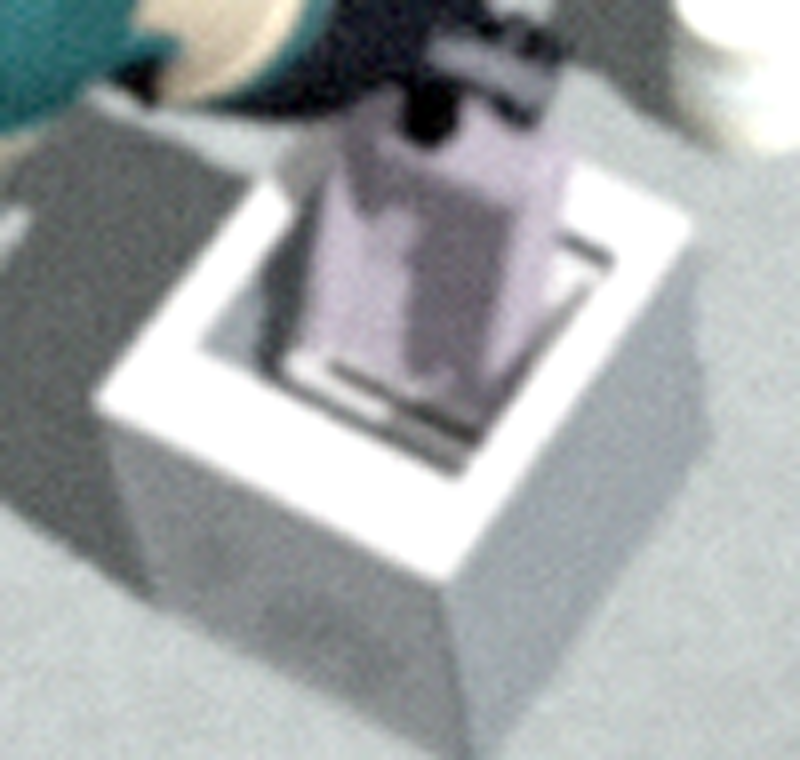

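View pics/t8.png

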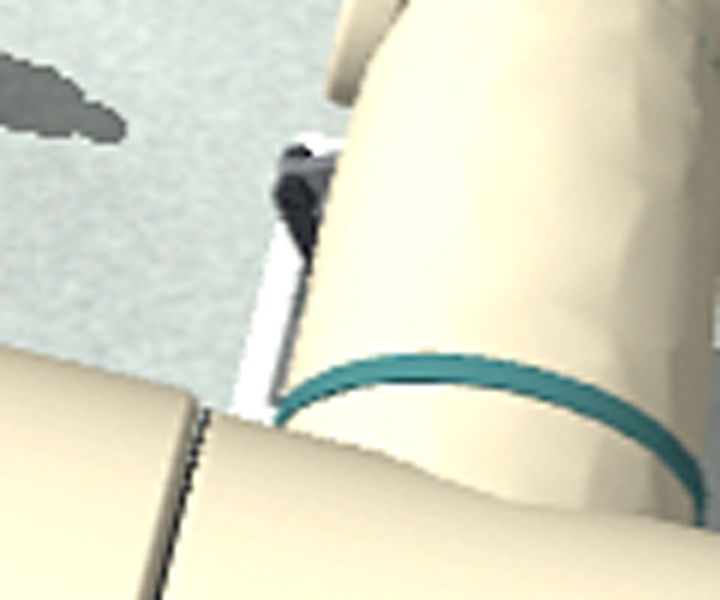

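The scoop is empty, and the flap beyond the lip (390,410) carries no button. I lift the scoop straight up so that the flap follows the lip shut.

Emit:
{"name": "drive_tool", "arguments": {
  "targets": [0, 0, 0, 3, 0, -4, 0, 0, 0, 0, 5.6, 0, -8.3, 0, 0, 0, 0, 5.6, 0, -8.3, 0, 0, 0, 0, 5.6, 0, -8.3, 0, 0, 0, 0, 5.6, 0, -8.3, 0, 0, 0, 0, 8, 0, -12, 0, 0, 0, 0, 11, 0, -16.5, 0, 0, 0, 0, 11, 0, -16.5, 0, 0, 0, 0, 11, 0, -16.5, 0, 0, 0, 0, 6, 0, -8, 0, 0, 0, 0, 0, 0, 0, 0]
}}

```text
clock: 11.55
position: [0.5279, -0.0172, 0.3365]
ee_rot: [-0.29, 0.08, 0.953, 0.025]
contact_force: [0.2, -0.6, -2.5]
width: 0.012
```

```bash
python3 - <<'E'
from h import *
inbox();s=cur()[0];print(s["contact_force"],s["moment"],s["qpos"])
a=get_image("scene")
b=np.clip((a.astype(float)-20)*1.8,0,255).astype(np.uint8)
crop("s",b,190,165,130,130,5,"s9.png")
E
```

```text
lip box x,y,z(above top) mm 38.9 -0.1 82.0 (x from hinge) th 63.9 yaw -9.4
[ 0.1784 -0.5513 -2.5135] [-0.0816 -0.3665  0.0279] [-0.1663  0.5038  1.0402  0.0032  2.1887 -1.5681]
```

View pics/s9.png

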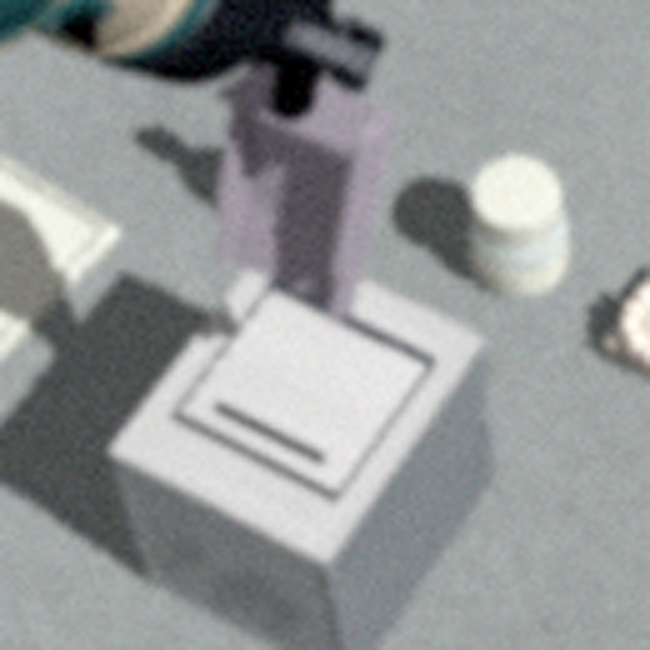

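The flap is shut (gap lines intact around it) and the scoop is empty. Now I level the scoop and turn it to the tray's yaw.

Emit:
{"name": "drive_tool", "arguments": {
  "targets": [0, -6, 0, 0, 0, 0, 0, 0, -10, 0, 0, 0, 0, 0, 0, -10, 0, 0, 0, 0, 0, 0, -10, 0, 0, 0, 0, 0, 0, -10, 0, 0, 0, 0, 0, 0, -10, 0, 0, 0, 0, 0, 0, -7.9, 0, 0, 0, 0, 0, 0, 0, 0, 0, 0, 0, 0]
}}

```text
clock: 12.6
position: [0.5228, -0.0163, 0.3322]
ee_rot: [0.254, 0.081, 0.964, -0.021]
contact_force: [-0.5, 0.5, -1.8]
width: 0.012
```

```bash
cat >> h.py <<'E'
TR=np.array([.5062,-.266,0]);TY=-15.4
def totray(h,dx=-.0025,dy=0,yaw=TY,th=0):
    y=np.radians(yaw);x=np.array([np.cos(y),np.sin(y),0]);yy=np.array([-np.sin(y),np.cos(y),0])
    go(TR+x*(dx+.0545)+yy*dy+np.array([0,0,.004+.006+h]),yaw,th)
E
python3 - <<'E'
from h import *
print(lipnow(),cur()[0]["contact_force"]);totray(.12);totray(.05)
a=get_image("scene");t=get_image("top")
crop("s",a,190,150,130,120,6,"s10.png");crop("t",t,310,110,150,120,5,"t10.png")
E
```

```text
(array([ 0.6539, -0.0385,  0.3195]), np.float64(0.4947293331391438), np.float64(-9.631349131778366)) [-0.5146  0.4566 -1.754 ]
target tcp [ 0.4281 -0.2445  0.1415] th 0
t 12.6 rot(tool,deg) [ 2.95 -0.5   4.96] shift in cur axes mm [ 141.8 -241.2  138.4] in wanted axes [ 122.  -245.2  149.8]
target tcp [ 0.4281 -0.2445  0.0715] th 0
t 12.6 rot(tool,deg) [ 2.95 -0.5   4.96] shift in cur axes mm [ 176.2 -241.3  199.3] in wanted axes [ 157.  -245.2  210.4]
```

View pics/s10.png

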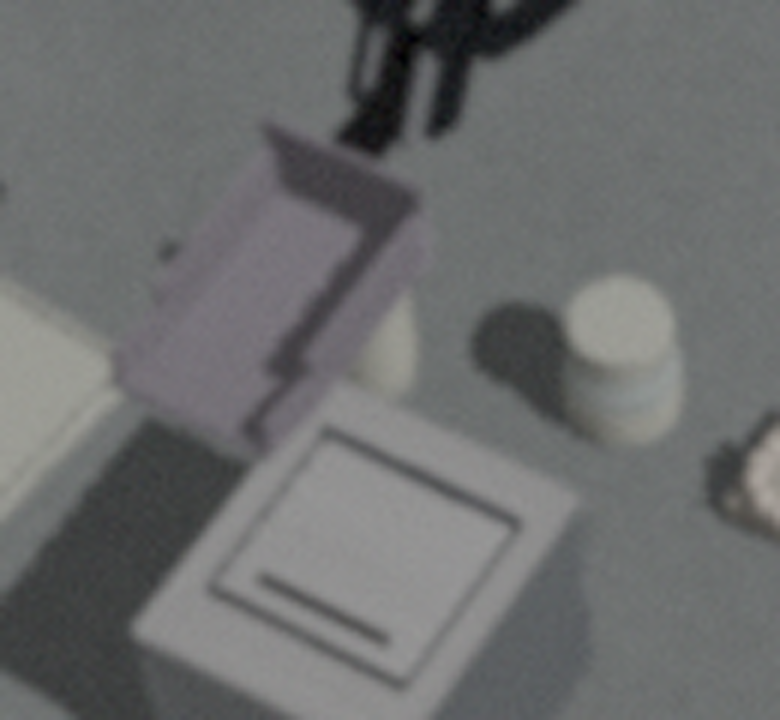

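View pics/t10.png

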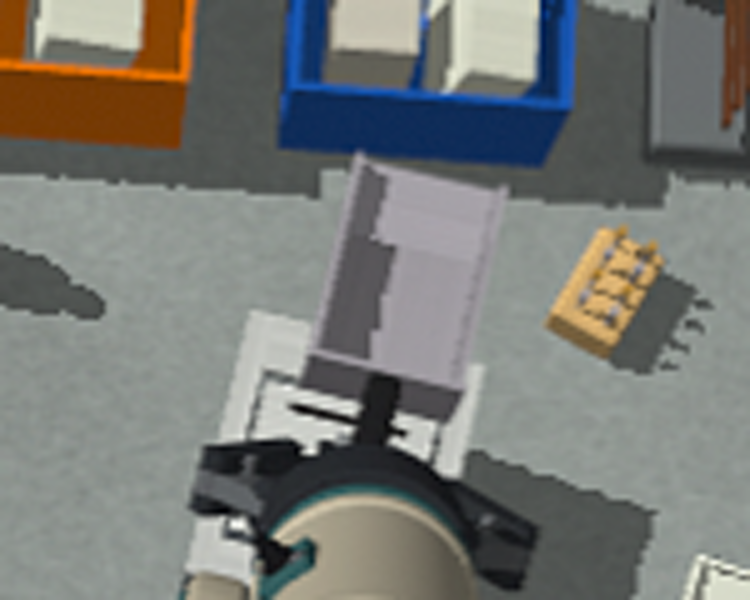

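```bash
python3 - <<'E'
from h import *
T=lambda p:(p[0]/5+310-.4,p[1]/5+110-.4)
S=lambda p:(p[0]/6+190-.42,p[1]/6+150-.42)
r=[two(S(a),T(b)) for a,b in [((260,449),(358,153)),((117,375),(506,188)),((424,195),(312,352)),((265,125),(467,389))]]
for x in r: print(x)
P=[x[0] for x in r];n=(P[0]+P[1])/2;b=(P[2]+P[3])/2;d=n-b
print("nose",n,"back",b,"yaw",np.degrees(np.arctan2(d[1],d[0])),"len",np.linalg.norm(d),"pitch",np.degrees(np.arctan2(d[2],np.hypot(*d[:2]))),"exp -13.6")
l,th,y=lipnow();y=np.radians(y);x=np.array([np.cos(y),np.sin(y),0]);print("exp nose",l+[0,0,.012],"back",l-.103*x+[0,0,.037])
E
```

```text
(array([ 0.6604, -0.0068,  0.3324]), np.float64(0.0007550789549607862))
(array([ 0.6493, -0.067 ,  0.3317]), np.float64(0.005051706686698329))
(array([0.5624, 0.0111, 0.3584]), np.float64(0.004500215422382577))
(array([ 0.5523, -0.0519,  0.3577]), np.float64(0.0034203250956822725))
nose [ 0.6549 -0.0369  0.3321] back [ 0.5573 -0.0204  0.3581] yaw -9.59586392447035 len 0.10226288010292515 pitch -14.727123735268725 exp -13.6
exp nose [ 0.6591 -0.0396  0.3362] back [ 0.5576 -0.0224  0.3612]
```

The pose in hand agrees with the nominal grasp to within 4 mm and about 1°, and the scoop is empty. Moving sideways over the tray at height.

Emit:
{"name": "drive_tool", "arguments": {
  "targets": [3, -0.5, 5, 0, 0, 0, 0, 0, 0, 0, 2, -15, -1, 0, 0, 0, 0, 3, -30, -2, 0, 0, 0, 0, 4, -40, -2, 0, 0, 0, 0, 5, -45, -3, 0, 0, 0, 0, 5, -45, -3, 0, 0, 0, 0, 4, -40, -2, 0, 0, 0, 0, 3, -25, -2, 0, 0, 0, 0, 1, -5, 0, 0, 0, 0, 0, 10, 0, 17.3, 0, 0, 0, 0, 17.5, 0, 30, 0, 0, 0, 0, 17.5, 0, 30, 0]
}}

```text
clock: 14.2
position: [0.4347, -0.2456, 0.2455]
ee_rot: [0.261, 0.129, 0.956, -0.035]
contact_force: [0.9, -0.8, -2.1]
width: 0.012
```

```bash
python3 - <<'E'
from h import *
print(lipnow());totray(.05)
E
```

```text
(array([ 0.563 , -0.2809,  0.2352]), np.float64(-0.5303094185914389), np.float64(-15.39405762059673))
target tcp [ 0.4281 -0.2445  0.0715] th 0
t 14.2 rot(tool,deg) [ 0.02  0.53 -0.01] shift in cur axes mm [ 94.1  -0.7 146.5] in wanted axes [ 92.7  -0.7 147.3]
```

Emit:
{"name": "drive_tool", "arguments": {
  "targets": [0, 0, 0, 17, 0, 27, 0, 0, 0, 0, 19, 0, 30, 0, 0, 0, 0, 19, 0, 30, 0, 0, 0, 0, 17, 0, 26, 0, 0, 0, 0, 12, 0, 19, 0, 0, 0, 0, 7, -0.7, 10, 0, 0, 0, 0, 3, 0, 4, 0, 0, 0, 0, 0, 0, 0, 0]
}}

```text
clock: 15.2
position: [0.4372, -0.2365, 0.0892]
ee_rot: [0.244, 0.137, 0.959, -0.041]
contact_force: [0.7, 0.7, -1.2]
width: 0.0124
```

```bash
python3 - <<'E'
from h import *
print(lipnow());totray(.05)
a=get_image("scene");t=get_image("top")
crop("s",a,130,165,120,110,6,"s11.png");crop("t",t,410,190,110,110,6,"t11.png")
E
```

```text
(array([ 0.5644, -0.2742,  0.0745]), np.float64(1.3286820993449913), np.float64(-16.408502453743))
target tcp [ 0.4281 -0.2445  0.0715] th 0
t 15.2 rot(tool,deg) [-1.06 -1.33 -0.54] shift in cur axes mm [ 14.1 -10.   12.5] in wanted axes [ 14.5 -10.1  11.9]
```

View pics/s11.png

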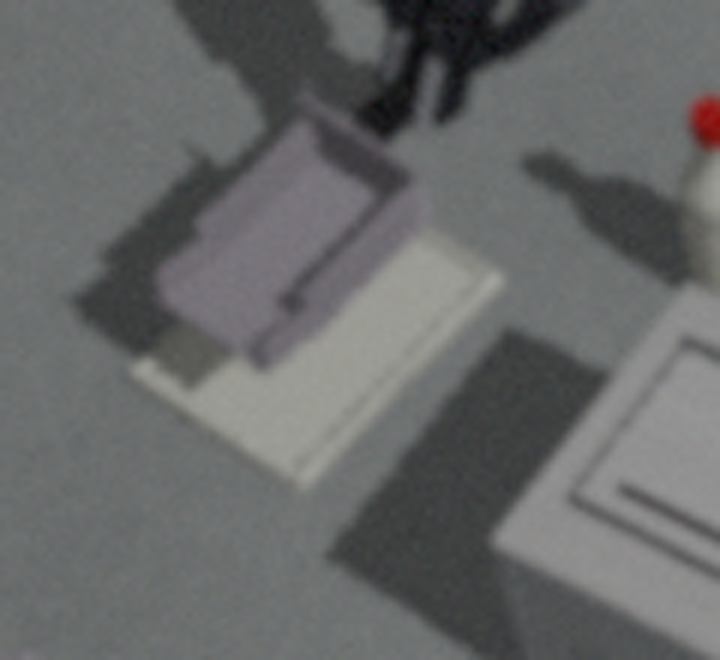

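View pics/t11.png

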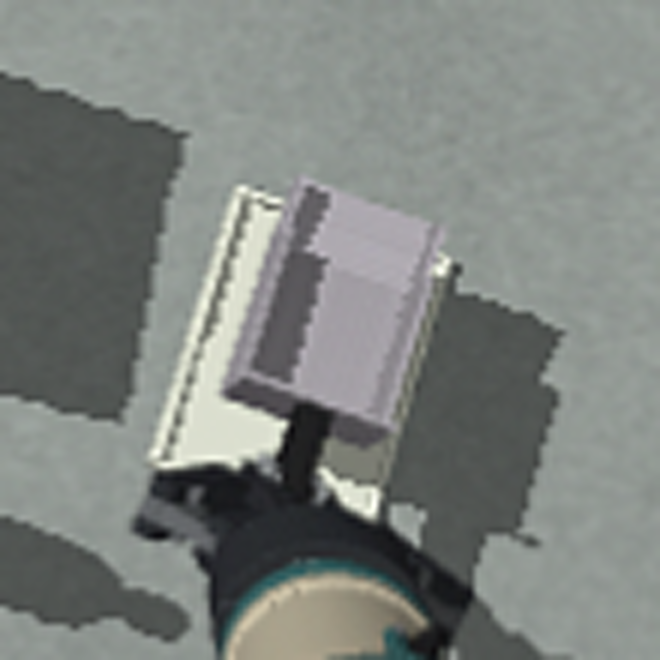

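```bash
python3 - <<'E'
from h import *
s=get_state();print(s["qpos"],s["qd"],s["contact_force"],s["position"])
E
```

```text
[-0.8111  0.1281  2.2754  0.693   0.3705 -2.7036] [-0.0034 -0.0042  0.0036  0.001  -0.0015 -0.0006] [-0.2555  0.6943 -0.7956] [ 0.4369 -0.2368  0.0895]
```

Joint 6 has run to its end (-2.70) because with this 30° lean so near the base the wrist is almost straight. I'll back straight up, then place the scoop with its nose toward the robot, which the task allows.

Emit:
{"name": "drive_tool", "arguments": {
  "targets": [0, 0, 0, -5, 0, -8.5, 0, 0, 0, 0, -7.5, 0, -13, 0, 0, 0, 0, -10, 0, -17, 0, 0, 0, 0, -10, 0, -17, 0, 0, 0, 0, -10, 0, -17, 0, 0, 0, 0, -10, 0, -17, 0, 0, 0, 0, -12, 0, -20, 0, 0, 0, 0, -12, 0, -20, 0, 0, 0, 0, -12, 0, -20, 0, 0, 0, 0, -6, 0, -10, 0, 0, 0, 0, 0, 0, 0, 0]
}}

```text
clock: 16.68
position: [0.4434, -0.2364, 0.275]
ee_rot: [0.245, 0.137, 0.959, -0.041]
contact_force: [-0.6, 0.2, -2.2]
width: 0.012
```

```bash
python3 - <<'E'
from h import *
s=get_state();print(s["qpos"],lipnow(),s["position"])
R=cur()[2];print("world -z in tool",R.inv().apply([0,0,-1]))
print("tweezers",onz("top",(474,183),0),onz("top",(515,162),0))
E
```

```text
[-0.7956 -0.1056  1.9409  0.2964  0.877  -2.2234] (array([ 0.5706, -0.2742,  0.2604]), np.float64(1.2805170140999538), np.float64(-16.451107346167227)) [ 0.4434 -0.2364  0.275 ]
world -z in tool [0.4805 0.0124 0.8769]
tweezers [ 0.7003 -0.3037  0.    ] [ 0.7707 -0.4157  0.    ]
```

Emit:
{"name": "drive_tool", "arguments": {
  "targets": [0, 0, 0, -20, -1, 11, 0, 0, 0, 0, -36, -2, 20, 0, 0, 0, 0, -36, -3, 20, 0, 0, 0, 0, -36, -3, 20, 0, 4.8, 0.1, 8.8, 0, 0, 0, 0, 4.8, 0.1, 8.8, 0, 0, 0, 0, 4.8, 0.1, 8.8, 0, 0, 0, 0, 4.8, 0.1, 8.8, 0, 0, 0, 0, 4.8, 0.1, 8.8, 0, 0, 0, 0, 0, 0, 0, 0, 0, 0, 0]
}}

```text
clock: 17.92
position: [0.5813, -0.2844, 0.2699]
ee_rot: [0.204, 0.5, 0.831, -0.132]
contact_force: [-0.3, 0.4, -0.7]
width: 0.012
```

```bash
python3 - <<'E'
from h import *
s=get_state();print(s["qpos"],lipnow(),s["position"])
R=cur()[2];print("world -z in tool",R.inv().apply([0,0,-1]))
E
```

```text
[-0.3844  0.199   1.6224 -0.3908  0.9775 -0.708 ] (array([ 0.6428, -0.4019,  0.2541]), np.float64(1.8151423969451972), np.float64(-62.30505724063548)) [ 0.5813 -0.2844  0.2699]
world -z in tool [0.4723 0.0158 0.8813]
```

Emit:
{"name": "drive_tool", "arguments": {
  "targets": [4.7, 0.1, 8.8, 0, 0, 0, 0, 4.7, 0.1, 8.8, 0, 0, 0, 0, 4.7, 0.1, 8.8, 0, 0, 0, 0, 4.7, 0.1, 8.8, 0, 0, 0, 0, 4.7, 0.1, 8.8, 0, 0, 0, 0, 4.7, 0.1, 8.8, 0, 0, 0, 0, 4.7, 0.1, 8.8, 0, 0, 0, 0, 4.7, 0.1, 8.8, 0, 0, 0, 0]
}}

```text
clock: 18.92
position: [0.5807, -0.286, 0.2708]
ee_rot: [0.074, 0.918, 0.313, -0.232]
contact_force: [-0.3, -0.9, -1.5]
width: 0.0121
```

```bash
python3 - <<'E'
from h import *
s=get_state();print(s["qpos"],lipnow(),s["position"])
totray(.20,yaw=TY+180)
E
```

```text
[-0.3432  0.5372  1.0943 -0.4135  1.7813  0.5376] (array([ 0.4756, -0.3667,  0.2551]), np.float64(1.7888207756751682), np.float64(-142.44011046455327)) [ 0.5807 -0.286   0.2708]
target tcp [ 0.5843 -0.2875  0.2215] th 0
t 18.93 rot(tool,deg) [25.32 -1.41 46.54] shift in cur axes mm [24.9  3.9 42.5] in wanted axes [27.9  0.5 40.7]
```

Emit:
{"name": "drive_tool", "arguments": {
  "targets": [4.2, -0.3, 7.75, 0, 0, 0, 0, 4.2, -0.3, 7.75, 0, 0, 0, 0, 4.2, -0.3, 7.75, 0, 0, 0, 0, 4.2, -0.3, 7.75, 0, 0, 0, 0, 4.2, -0.3, 7.75, 0, 0, 0, 0, 4.2, -0.3, 7.75, 0, 0, 0, 0, 0, 0, 0, 10, 0, 14, 0, 0, 0, 0, 14, 0, 20, 0, 0, 0, 0, 14, 0, 25, 0, 0, 0, 0, 14, 0, 25, 0, 0, 0, 0, 7, 0, 12, 0, 0, 0, 0, 0, 0, 0, 0]
}}

```text
clock: 20.42
position: [0.5824, -0.287, 0.158]
ee_rot: [-0.031, 0.957, -0.128, -0.26]
contact_force: [0.1, 0.7, -1.0]
width: 0.0124
```

```bash
python3 - <<'E'
from h import *
s=get_state();print(s["qpos"],lipnow(),s["position"])
totray(.05,yaw=TY+180)
a=get_image("scene");t=get_image("top")
crop("s",a,130,145,130,130,5,"s12.png");crop("t",t,410,150,110,130,5,"t12.png")
E
```

```text
[-0.4961  0.7362  1.005  -0.1302  1.9146  1.3285] (array([ 0.4539, -0.2524,  0.1473]), np.float64(-0.361971354352156), np.float64(164.89179857554058)) [ 0.5824 -0.287   0.158 ]
target tcp [ 0.5843 -0.2875  0.0715] th 0
t 20.43 rot(tool,deg) [0.49 0.36 0.06] shift in cur axes mm [45.4 -0.6 73.6] in wanted axes [44.9 -0.  73.9]
```

View pics/s12.png

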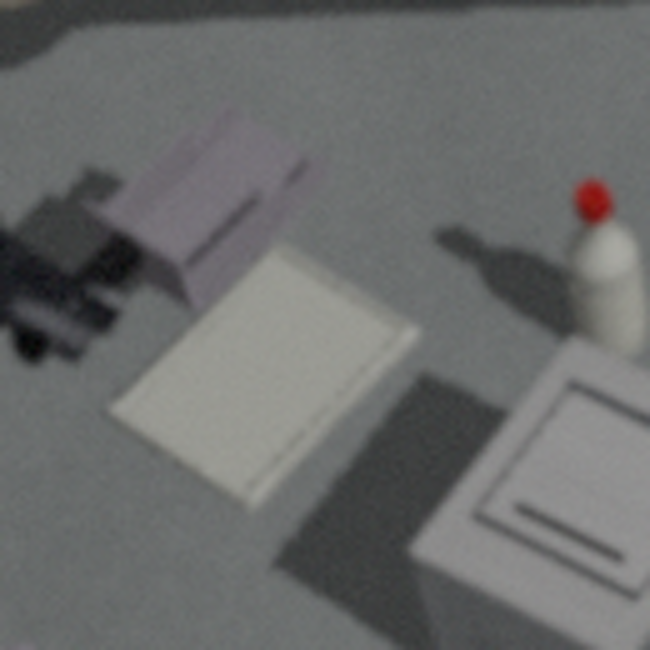

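View pics/t12.png

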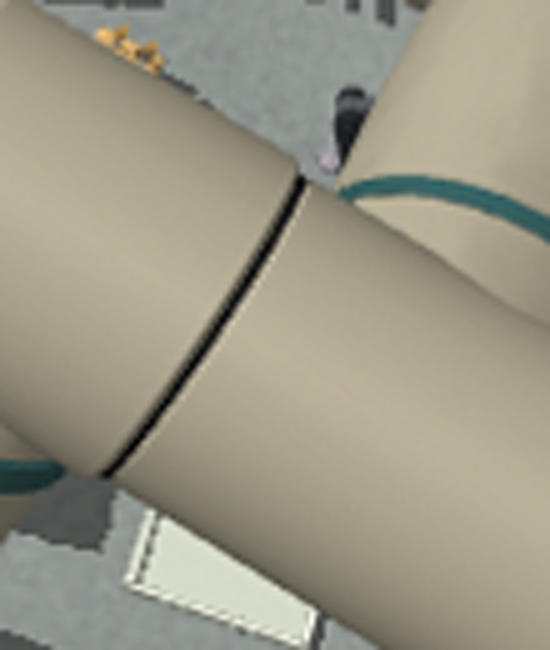

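Emit:
{"name": "drive_tool", "arguments": {
  "targets": [0.5, 0, 0, 8, 0, 13, 0, 0, 0, 0, 12, 0, 20, 0, 0, 0, 0, 12, 0, 20, 0, 0, 0, 0, 10, 0, 18, 0, 0, 0, 0, 9, 0, 15, 0, 0, 0, 0, 7, 0, 11, 0, 0, 0, 0, 4, 0, 7, 0, 0, 0, 0, 0, 0, 0, 0, 0, 0, 0, 0, 0, 0, 0]
}}

```text
clock: 21.65
position: [0.5843, -0.2882, 0.039]
ee_rot: [-0.034, 0.957, -0.13, -0.258]
contact_force: [0.3, 0.0, -0.9]
width: 0.0122
```

```bash
python3 - <<'E'
from h import *
s=get_state();print(s["qpos"],lipnow(),s["position"],s["contact_force"])
totray(.0,yaw=TY+180)
a=get_image("scene");t=get_image("top")
crop("s",np.clip(a*1.5,0,255).astype(np.uint8),130,165,110,100,7,"s13.png");crop("t",t,410,150,110,130,5,"t13.png")
E
```

```text
[-0.5001  0.8203  1.1302 -0.1169  1.7051  1.3561] (array([ 0.4561, -0.2527,  0.0279]), np.float64(-0.1749234078893526), np.float64(164.51437830448833)) [ 0.5843 -0.2882  0.039 ] [ 0.3352  0.0442 -0.9167]
target tcp [ 0.5843 -0.2875  0.0215] th 0
t 21.65 rot(tool,deg) [ 0.02  0.17 -0.11] shift in cur axes mm [ 8.6 -0.7 15.2] in wanted axes [ 8.6 -0.7 15.2]
```

View pics/s13.png

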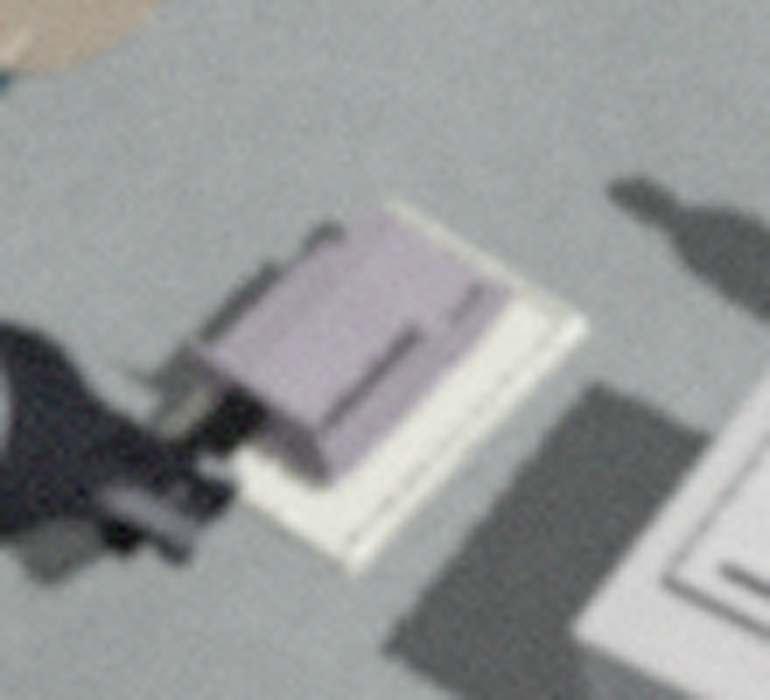

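View pics/t13.png

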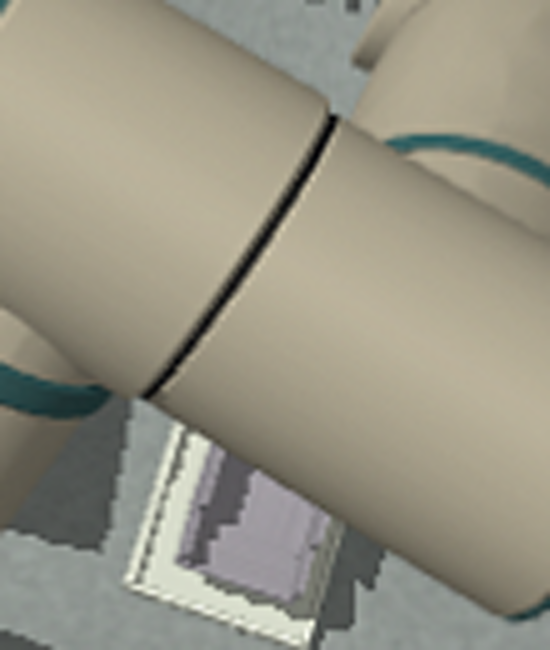

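```bash
python3 - <<'E'
from h import *
T=lambda p:(p[0]/5+410-.4,p[1]/5+150-.4)
S=lambda p:(p[0]/7+130-.43,p[1]/7+165-.43)
a=np.radians(TY)
def tf(p): d=p-TR; return np.array([d[0]*np.cos(a)+d[1]*np.sin(a),-d[0]*np.sin(a)+d[1]*np.cos(a),p[2]])*1e3
for p in [(180,563),(305,600)]: print("nose top T",tf(onz("top",T(p),.038)))
for p in [(378,205),(512,288)]: print("nose top S",tf(onz("scene",S(p),.038)))
for p in [(195,350),(327,480)]: print("back S (top 63 / bottom corner 25)",tf(onz("scene",S(p),.063)),tf(onz("scene",S(p),.022)))
for p in [(352,570),(587,325)]: print("tray corner S",tf(onz("scene",S(p),.01)))
for p in [(130,583),(308,645)]: print("tray corner T",tf(onz("top",T(p),.01)))
print("lip by robot",tf(lipnow()[0]))
E
```

```text
nose top T [-51.4785  31.0573  38.    ]
nose top T [-47.8036 -34.9998  38.    ]
nose top S [-50.9259 -35.1255  38.    ]
nose top S [-51.2651  33.2093  38.    ]
back S (top 63 / bottom corner 25) [ 48.9344 -29.3119  63.    ] [ 33.597  -56.7392  22.    ]
back S (top 63 / bottom corner 25) [62.7989 49.7375 63.    ] [47.9204 24.9261 22.    ]
tray corner S [67.6248 52.3762 10.    ]
tray corner S [-67.3012  51.5047  10.    ]
tray corner T [-64.337   47.2493  10.    ]
tray corner T [-63.6184 -50.1888  10.    ]
lip by robot [-51.8494  -0.5097  27.9107]
```

The scoop is centred in the tray: nose edge at x ≈ -51 mm and sides at about ±33 mm, against an inside of ±64 × ±46 mm. I lower slowly and watch the force.

Emit:
{"name": "drive_tool", "arguments": {
  "targets": [0, 0, 0, 1.5, 0, 2.6, 0, 0, 0, 0, 1.5, 0, 2.6, 0, 0, 0, 0, 1.5, 0, 2.6, 0, 0, 0, 0, 1, 0, 1.7, 0, 0, 0, 0, 0.5, 0, 0.9, 0, 0, 0, 0, 0, 0, 0, 0]
}}

```text
clock: 22.5
position: [0.5838, -0.288, 0.0262]
ee_rot: [-0.035, 0.957, -0.13, -0.259]
contact_force: [1.1, -0.7, -2.1]
width: 0.0118
```

Emit:
{"name": "drive_tool", "arguments": {
  "targets": [0, 0, 0, 0.5, 0, 0.9, 0, 0, 0, 0, 0.5, 0, 0.9, 0, 0, 0, 0, 0, 0, 0, 0]
}}

```text
clock: 22.88
position: [0.5838, -0.288, 0.0242]
ee_rot: [-0.035, 0.957, -0.13, -0.259]
contact_force: [0.1, 0.5, -1.9]
width: 0.0122
```

Emit:
{"name": "drive_tool", "arguments": {
  "targets": [0, 0, 0, 0.5, 0, 0.9, 0, 0, 0, 0, 0.5, 0, 0.9, 0, 0, 0, 0, 0, 0, 0, 0]
}}

```text
clock: 23.25
position: [0.5837, -0.288, 0.0221]
ee_rot: [-0.035, 0.957, -0.13, -0.259]
contact_force: [-0.8, -0.4, -1.7]
width: 0.0121
```

Emit:
{"name": "drive_tool", "arguments": {
  "targets": [0, 0, 0, 0.5, 0, 0.9, 0, 0, 0, 0, 0, 0, 0, 0]
}}

```text
clock: 23.5
position: [0.5838, -0.288, 0.0216]
ee_rot: [-0.035, 0.957, -0.13, -0.258]
contact_force: [0.4, -0.6, 0.1]
width: 0.0122
```

Emit:
{"name": "drive_tool", "arguments": {
  "targets": [0, 0, 0, 0.4, 0, 0.7, 0, 0, 0, 0, 0, 0, 0, 0]
}}

```text
clock: 23.75
position: [0.5839, -0.2881, 0.0214]
ee_rot: [-0.035, 0.957, -0.13, -0.258]
contact_force: [0.8, -0.5, 5.6]
width: 0.0122
```

```bash
python3 - <<'E'
from h import *
s=get_state();print(s["contact_force"],s["moment"],s["position"])
a=get_image("scene")
crop("s",np.clip(a*1.5,0,255).astype(np.uint8),130,165,110,100,7,"s14.png")
E
```

```text
[ 0.7691 -0.5175  5.627 ] [ 0.1715  0.0134 -0.0309] [ 0.5839 -0.2881  0.0214]
```

View pics/s14.png

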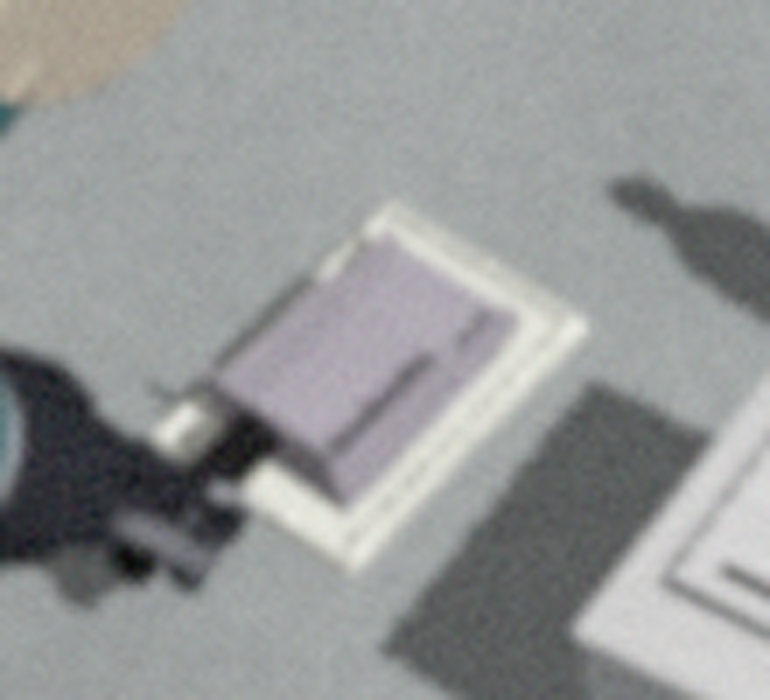

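Seated: 5.6 N contact, scoop inside the rim. Releasing.

Emit:
{"name": "drive_tool", "arguments": {
  "targets": [0, 0, 0, 0, 0, 0, 0.3, 0, 0, 0, 0, 0, 0, 0.4, 0, 0, 0, 0, 0, 0, 0.6, 0, 0, 0, 0, 0, 0, 0.8, 0, 0, 0, 0, 0, 0, 0.8, 0, 0, 0, 0, 0, 0, 0.8, 0, 0, 0, 0, 0, 0, 0.8, 0, 0, 0, 0, 0, 0, 0.8]
}}

```text
clock: 24.8
position: [0.5838, -0.288, 0.0204]
ee_rot: [-0.035, 0.957, -0.13, -0.258]
contact_force: [0.3, -0.2, -0.7]
width: 0.0684
```

```bash
python3 - <<'E'
from h import *
s=get_state();print(s["contact_force"],s["width"],s["position"])
a=get_image("scene")
crop("s",np.clip(a*1.5,0,255).astype(np.uint8),130,165,110,100,7,"s15.png")
E
```

```text
[ 0.3098 -0.1864 -0.737 ] 0.06844835318364188 [ 0.5838 -0.288   0.0204]
```

View pics/s15.png

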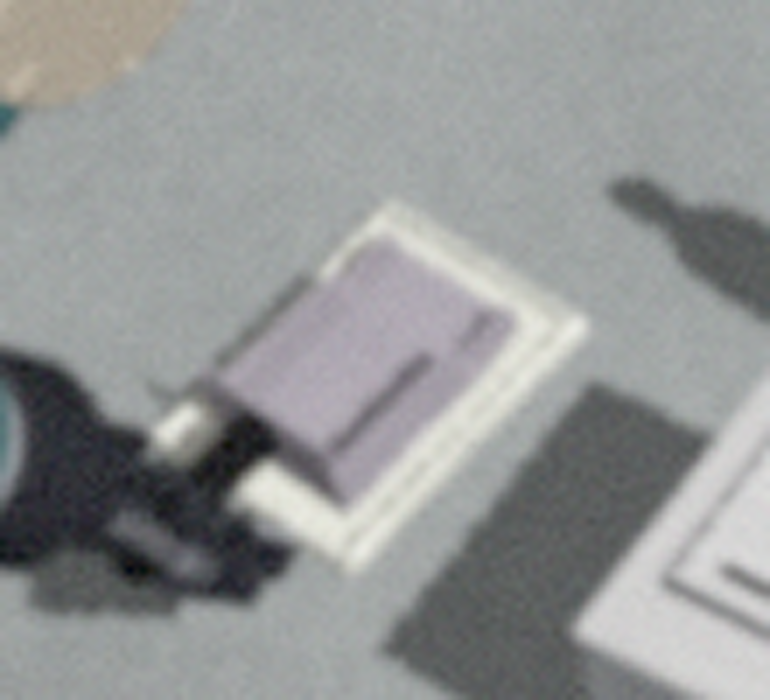

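The scoop is released and did not move. I retreat along the tool axis, then further out of the way so the cameras can see.

Emit:
{"name": "drive_tool", "arguments": {
  "targets": [0, 0, 0, 0, 0, -8, 0.8, 0, 0, 0, 0, 0, -15, 0.8, 0, 0, 0, 0, 0, -25, 0.8, 0, 0, 0, 0, 0, -35, 0.8, 0, 0, 0, 0, 0, -35, 0.8, 0, 0, 0, -20, 0, -30, 0.8, 0, 0, 0, -20, 0, -30, 0.8, 0, 0, 0, -20, 0, -30, 0.8, 0, 0, 0, 0, 0, 0, 0.8]
}}

```text
clock: 25.98
position: [0.6359, -0.3024, 0.235]
ee_rot: [-0.033, 0.958, -0.131, -0.255]
contact_force: [0.3, -0.0, -0.2]
width: 0.0681
```

```bash
python3 - <<'E'
from h import *
s=get_state();print(s["contact_force"],s["qpos"],s["position"])
a=get_image("scene");t=get_image("top")
crop("s",a,0,0,640,480,1.25,"s16.png");crop("t",t,0,0,640,480,1.25,"t16.png")
b=np.clip((a.astype(float)-20)*1.8,0,255).astype(np.uint8)
crop("s",b,130,170,170,140,4.5,"s17.png")
E
```

```text
[ 0.3225 -0.0119 -0.2455] [-0.4862  0.808   0.6686 -0.1321  2.17    1.3094] [ 0.6359 -0.3024  0.235 ]
```

View pics/s16.png

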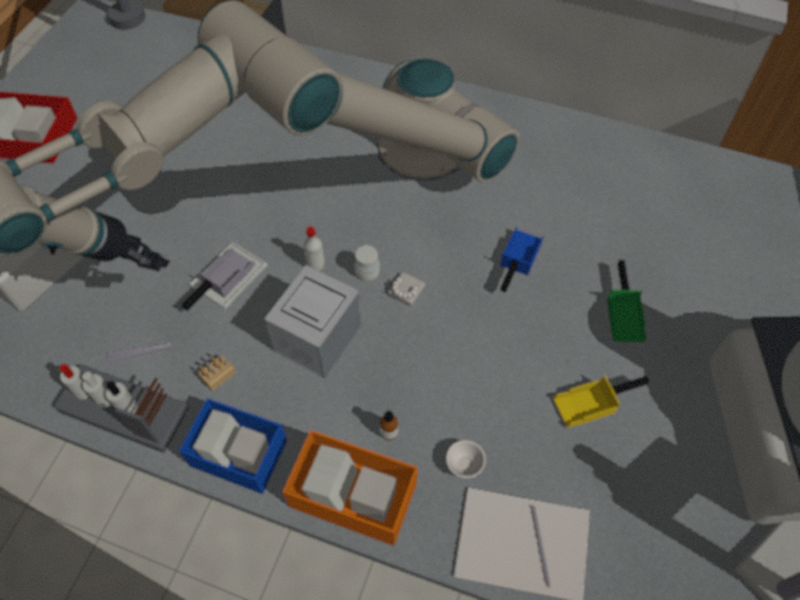

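View pics/t16.png

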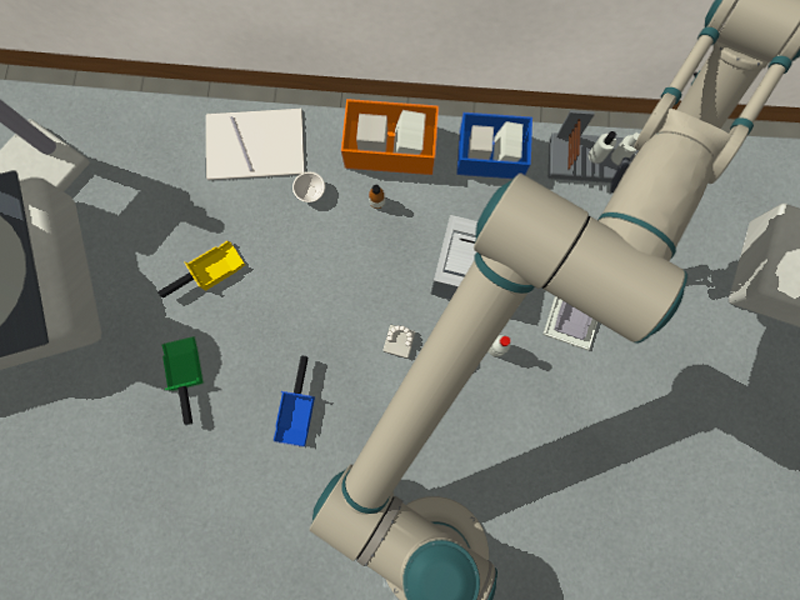

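View pics/s17.png

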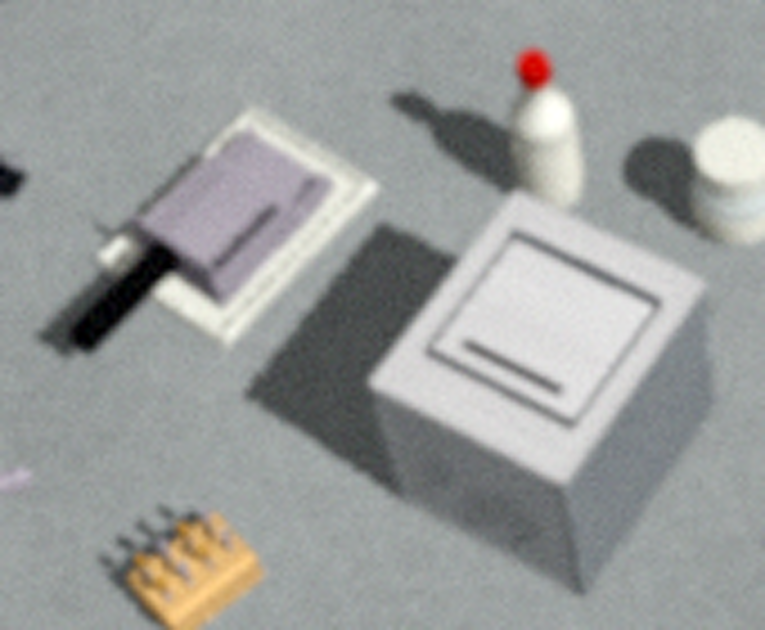

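The scoop stands flat inside the rim and the flap is shut. No buttons are on the bench, and the bystanders are where they were. Handing in.

```bash
python3 - <<'E'
from rig import *
print(get_state()["qd"].round(3)); print(sign_off())
E
```

```text
[-0.002  0.026  0.038  0.001 -0.008 -0.001]
the job is handed in; nothing more can be done
None
```

I picked up the steel scoop, pressed the scrap box's flap open with its lip and poured all four buttons in. I then lifted it clear so the flap sprang shut, set it down in the white tray, let go and backed away. The job took about 26 s of the 67 s allowed.

**Last checks:**
- **Buttons:** the scoop is empty, and no buttons show on the flap, the bench or the tray. I could not count them inside the box; only dim dark patches show through its clear wall. The wrist force was too noisy to confirm the weight loss.
- **Flap:** it is shut flush with the box top.
- **Scoop:** it stands flat inside the rim, about centred. It touched down at about 6 N and did not move when released.
- **Bystanders:** they look undisturbed in the last pictures. The arm hides the jar and part of the tweezers from the top camera, but both look in place in the scene view.

**Joint limit:** my first approach to the tray ran joint 6 to the end of its range. It read -2.7036 against the -2.7 limit, so that could count against the range rule. I backed off and placed the scoop with its nose toward the robot instead.

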